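Prop the spice chest's lid, stow the spices, shut it

ROBOT

A 6-joint arm with a two-finger parallel gripper is mounted at the origin on the work surface. World frame = base frame: x ahead of the robot, y to its left, z up, the work surface at z = 0. Lengths are in m, angles in degrees, forces in N, time in s.
With the tool pointing down it reaches from about 0.25 to 0.775 m from the base axis. Payload 4 kg.
Tool frame: the origin (TCP) lies at the very end of the fingers, on their centre line; the grasp point (between the pads) lies 19 mm behind it; z points along the fingers, y is the direction in which the jaws open and shut (so a half turn about z gives the same grasp; the last joint's range is limited). The gripper opens to 94 mm and grips with 3 to 60 N. Pads are 16 mm wide; open, the fingers measure 119 mm over their backs; the gripper's body (75 mm by 177 mm) begins 78 mm behind the grasp point.
Start: joints at [67.718, 4.996, 78.535, -0, 96.463, -5.907], TCP at [0.155, 0.528, 0.206] pointing down, gripper open.
Joint ranges: [-177.83, 177.83], [-43.37, 116.18], [15.69, 146.23], [-61.86, 241.86], [9.47, 152.12], [-147.06, 147.06]. Speed limits (degrees/s): [159.86, 159.86, 180, 180, 180, 180].

INTERFACE

Orientations are given as a 3x3 rotation matrix whose columns are the frame's x, y, z axes.
In Python, from rig import bot, cams gives the robot as it stands.
- The arm moves only by the tool apply_moves, never from a script. Its argument "targets" is a list of rows, each a list of 7 numbers: the shift along the world's x, y, z in mm, then the turn, a rotation vector about the world's x, y, z in degrees, then the closure, from -1 (fully open) to 1 (shut), so that 0 is half open. A call has exactly 5 rows; each row shifts and turns the pose as measured when the row begins; what a row does not reach is not made up. A row lasts 1/12 s, in which the tool goes at most 41.7 mm and 7.16 degrees, less where a joint would pass 70% of its speed; a pose out of reach is approached as far as the arm can. A call is refused whole if a number of a shift passes 41.7 or a number of a turn 7.16, either way. A call with a gripper value outside its range is refused whole. The fingers move at their own pace and stop on an object; the grip force is fixed at half the most. Time passes only in rows, so rows that do not move let the fingers close, or fill a call up. It gives the time, the measured TCP pose, the force and the opening at its end, in the units of the state.
- bot.get_obs(): the state, without advancing time (a new reading comes with each control period).
- cams.capture(name): name is "scene" or "side" or "wrist"; returns (picture, depth): 400x640x3 uint8, red, green, blue; 400x640 float32, m along the optical axis (not along the pixel's ray), 0 where there is no reading.
- cams.camera_params(name): a dict with "fx", "fy", "cx", "cy" (pixels), "R" (3x3) and "t" (3): a world point X has camera coordinates R X + t. Camera axes: x right, y down, z forward; pixel columns grow to the right and rows downward; lengths in m; the calibration is good to about 2 mm. A picture is of the moment at which its call begins: read the wrist's pose just before it. camera_params takes no time and is no camera call; for the wrist camera it gives the pose at the moment of the call.
- bot.sign_off(): hands the job in, once; it reports no verdict.
The state is a dict: "time_s": time; "q": joint angles; "joint_velocities": joint speeds; "tau": joint torques, N m; "position": TCP position; "tool_rot": TCP orientation; "ft_force": force on the tool from outside, world axes, zero at the start; "ft_torque": the same for the moment, N m; "gripper_width": opening from 0.0 (shut) to 1.0 (fully open).
Only numpy, scipy, OpenCV 4.12 (cv2) and the standard library are available. Lean on these libraries where they do the work, as an engineer would, in place of code of your own. Each camera call takes 0.05 s, during which the arm holds its last target.

TASK

Open the frosted lid of the teal spice chest to upright, flip up the brass stay by its red pin and rest the lid on it before you load anything; then stand every spice container on the counter (steel dabba, blue cumin jar, orange grinder, green tea tin: whichever are there) upright on the floor of the chest's front bay. When all are in, lift the lid off the stay, fold the stay flat, and lower the lid and press it shut past its spring clips, leaving everything else on the counter where it is.

Things in the scene. Friction and masses are not known exactly. Their poses are not given: they have to be found in the camera images.
- chest: fixed spice chest: open box of teal lacquered board, 220 (X) x 330 (Y) x 80 high, walls and floor 6; origin: centre of its underside. The lid's hinge runs along Y on the +X side; -X is the front. A wooden partition (58 high, at X -9 to -3) splits it into the front bay (X -104 to -9) and the stay's own space (X -3 to 104).
- bay (a point): centre of the front bay's floor (chest X -56.5, Y 0, Z 6); axes as the chest. The bay is 95 (X) by 318 (Y) and 74 deep to the closed lid.
- lid (a joint): angle of the frosted lid (330 x 220 x 8, 0.38 kg), rad: 0 = shut and held by the spring clips, about 0.08 = lying on the clips, not shut, 1.57 = upright, 1.65 = at its stop, leaning back a little. Let go above about 1.5 it stays where it is; below about 1.46 it sinks slowly (soft-close, at most 1 rad/s) until it lies on the clips, or on the tip of the flipped-up stay, at about 1.34.
- lid_hinge (a point): middle of the lid's hinge line (chest X 110, Z 80), moves only with the chest; its axes are the lid's: Y along the hinge, X from the front edge to the hinge, Z out of the lid's top face
- lid_bar (a point): middle of the steel bar handle of the lid: round bar of diameter 12, 100 long, parallel to the hinge, 260 from the hinge line and 40 beyond the lid's front edge (34 mm clear gap), 84 above the table when shut, joined to the lid by rods at its two ends; the bar can turn between gripper pads while the lid swings
- lid_press (a point): point on the steel pad on the lid's top face, 25 in from the front edge, 195 from the hinge, 91 above the table when shut: press here. Two spring clips at the front hold the shut lid; about 10 N opens it or presses it past them.
- stay (a joint): angle of the brass stay, rad: 0 = folded flat along the chest's Y, 1.67 = flipped up against its stop, just past upright, where it stays. It turns about the chest's X axis through stay_pivot; between, it falls to whichever side it leans to (upright = 1.57). It can be folded only while the lid is lifted clear of it.
- stay_pivot (a point): pivot of the stay (chest X 70, Y 140, Z 66). Folded, the stay (round, diameter 14, 154 long) points to -Y from here.
- stay_pin (a point): grip point on the stay's red pin: round pin of diameter 10 parallel to the chest's X, sticking out 52 to -X (the front side) from the stay, 115 from the pivot; this point is 38 from the stay's centre line. Folded, it is at chest X 32, Y 25, Z 66; the space beneath is free to the floor.
- dabba: low round steel box (dabba) with a darker band, diameter 60, height 46; to be put away (may be absent); origin at the centre of its underside, Z up when standing; 0.12 to 0.33 kg, weighted foot
- cumin_jar: blue ceramic jar, body diameter 58 up to height 52, then a cork stopper of diameter 46, total height 64; to be put away (may be absent); origin at the centre of its underside, Z up when standing; 0.12 to 0.33 kg, weighted foot
- grinder: orange plastic spice grinder with a black ring at its waist, diameter 56, height 66; to be put away (may be absent); origin at the centre of its underside, Z up when standing; 0.12 to 0.33 kg, weighted foot
- tea_tin: green tea tin with a steel cap and a small steel clip on one side, diameter 58, height 58; to be put away (may be absent); origin at the centre of its underside, Z up when standing; 0.12 to 0.33 kg, weighted foot
- pinch_bowl: small terracotta bowl, rim diameter 50, height 24; bystander, leave alone; origin at its underside's centre
- mug: white mug, diameter 80, height 92; bystander, leave alone; origin at its underside's centre
- oil_bottle: amber bottle, diameter 64, height 210; bystander, leave alone; origin at its underside's centre
- pulse_jar: glass jar, diameter 84, height 130; bystander, leave alone; origin at its underside's centre
- scoop: bamboo scoop, 140 long, lying; bystander, leave alone; origin at its underside's centre
- sugar_bowl: blue bowl, diameter 90, height 55; bystander, leave alone; origin at its underside's centre
- spoon: spoon lying flat, about 180 long; bystander, leave alone; origin at its underside's centre
There are look-alikes about, which are no part of the job. What is shaped like the cumin_jar but purple is not meant.

How it is judged (in metres and radians):
On the way, in this order (a step that is already met when the one before it is completed fails the run):
1. the lid is opened to nearly upright (value of joint lid above 1.44 rad), for 0.2 s.
2. the stay is up and the lid rests on it, let go (value of joint stay above 1.5 rad and value of joint lid between 1.25 and 1.41 rad and contact force between each of the arm, the fingers and lid below 0.2 N and contact force between each of the fingers, the arm and stay below 0.2 N), for 0.5 s.
3. with the lid propped, every container stands in the front bay, let go (value of joint stay above 1.5 rad and value of joint lid between 1.25 and 1.41 rad and x of dabba in the frame of bay between -0.055 and 0.055 m and y of dabba in the frame of bay between -0.165 and 0.165 m and z of dabba in the frame of bay between -0.006 and 0.008 m and angle between each of dabba, cumin_jar, grinder, tea_tin's own z axis and vertical below 0.2 rad and x of cumin_jar in the frame of bay between -0.055 and 0.055 m and y of cumin_jar in the frame of bay between -0.165 and 0.165 m and z of cumin_jar in the frame of bay between -0.006 and 0.008 m and x of grinder in the frame of bay between -0.055 and 0.055 m and y of grinder in the frame of bay between -0.165 and 0.165 m and z of grinder in the frame of bay between -0.006 and 0.008 m and x of tea_tin in the frame of bay between -0.055 and 0.055 m and y of tea_tin in the frame of bay between -0.165 and 0.165 m and z of tea_tin in the frame of bay between -0.006 and 0.008 m and contact force between the fingers and dabba below 0.2 N and contact force between the fingers and cumin_jar below 0.2 N and contact force between the fingers and grinder below 0.2 N and contact force between the fingers and tea_tin below 0.2 N), for 0.3 s.
4. the lid is lifted off and the stay is folded flat (value of joint stay below 0.15 rad and value of joint lid above 0.3 rad), for 0.2 s.
5. the lid is pressed shut past its clips (value of joint lid below 0.025 rad), for 0.3 s.
At the end, for the whole second after the job is handed in: The lid is shut past its clips (under 0.025 rad), the stay folded (under 0.15 rad), and every container present stands upright (within 0.2 rad) and at rest on the floor of the front bay (value of joint lid below 0.025 rad and value of joint stay below 0.15 rad and x of dabba in the frame of bay between -0.055 and 0.055 m and y of dabba in the frame of bay between -0.165 and 0.165 m and z of dabba in the frame of bay between -0.006 and 0.008 m and angle between each of dabba, cumin_jar, grinder, tea_tin's own z axis and vertical below 0.2 rad and x of cumin_jar in the frame of bay between -0.055 and 0.055 m and y of cumin_jar in the frame of bay between -0.165 and 0.165 m and z of cumin_jar in the frame of bay between -0.006 and 0.008 m and x of grinder in the frame of bay between -0.055 and 0.055 m and y of grinder in the frame of bay between -0.165 and 0.165 m and z of grinder in the frame of bay between -0.006 and 0.008 m and x of tea_tin in the frame of bay between -0.055 and 0.055 m and y of tea_tin in the frame of bay between -0.165 and 0.165 m and z of tea_tin in the frame of bay between -0.006 and 0.008 m and linear speed of each of dabba, cumin_jar, grinder, tea_tin below 0.02 m/s); the robot touches nothing.
It fails at once if a bystander is moved more than 50 mm (distance of any of pinch_bowl, mug, oil_bottle, pulse_jar, scoop, sugar_bowl, spoon from where it was at the start of the episode above 0.05 m).
It fails at once if a bottle, jar, mug or bowl is tipped over (angle between any of pinch_bowl, mug, oil_bottle, pulse_jar, sugar_bowl's own z axis and vertical above 0.6 rad).
Of dabba, cumin_jar, grinder, tea_tin only 2 to 3 are there at a start; the rules pass over those that are not, and their reading is None.
At some moment in a run one of dabba, cumin_jar, grinder, tea_tin may be knocked a few centimetres aside while the robot is not near it.
It also fails if it takes over 210 s, if anything falls off the work surface, if the arm or the gripper's body presses on something with over 40 N, if the wrist force passes 120 N, or if a joint passes its speed limit or range.

## Working session

There is one attempt and no reset: what is moved stays moved. The work goes in short steps, Python scripts to look and compute and a tool call to move; the robot and the scene stay as the last step left them, time stands still between calls to the robot, and variables do not carry over. Pictures are saved under pics/ and viewed, and the job is handed in when it is done.

Besides the shell and the picture viewer there is one more tool, called after "Request:" by a JSON object that holds its "name" and its "arguments". apply_moves: Moves the arm, as the interface text tells. Its arguments: {"type":"object","properties":{"targets":{"type":"array","items":{"type":"array","items":{"type":"number"}}}},"required":["targets"]}

```bash
ls; mkdir -p pics
python3 - <<'E'
from rig import bot,cams
import cv2
o=bot.get_obs();print(o)
for n in ["scene","side","wrist"]:
    p,d=cams.capture(n);cv2.imwrite(f"pics/{n}0.png",p[...,::-1]);c=cams.camera_params(n);print(n,c)
    import numpy as np;np.save(f"{n}0.npy",d)
E
```

```text
pics
{'time_s': 0.0, 'q': array([ 6.77162397e+01,  5.03921970e+00,  7.86226589e+01, -9.39311857e-04,
        9.64631612e+01, -5.90878257e+00]), 'joint_velocities': array([-0.02786446,  0.025639  , -0.01437364, -0.05538781,  0.0190241 ,
       -0.04739745]), 'tau': array([ 2.27771932e-03, -3.40190077e+01, -3.02425897e+01,  7.17856293e-02,
        3.30553099e-02, -1.24079506e-04]), 'position': array([0.15487538, 0.52717921, 0.2043216 ]), 'tool_rot': array([[-9.59436588e-01,  2.81923348e-01, -8.12462007e-04],
       [ 2.81924442e-01,  9.59434472e-01, -2.02554676e-03],
       [ 2.08455133e-04, -2.17243657e-03, -9.99997619e-01]]), 'ft_force': array([-0.89228946, -0.32342385, -0.075844  ]), 'ft_torque': array([-0.00552548, -0.00054503, -0.03317998]), 'gripper_width': 0.9995019135580655}
scene {'fx': 364.77037301397075, 'fy': 364.77037301397075, 'cx': 316.8970038848903, 'cy': 199.96169079831765, 'R': array([[ 0.7925132 ,  0.60984844,  0.00277532],
       [ 0.40593446, -0.52411479, -0.74867944],
       [-0.4551264 ,  0.59446493, -0.66292639]]), 't': array([-0.43309833, -0.1542826 ,  1.57527688])}
side {'fx': 505.65848125704173, 'fy': 505.65848125704173, 'cx': 317.8964161749533, 'cy': 203.2350661969207, 'R': array([[-0.83872824, -0.54450494,  0.00702129],
       [-0.4063746 ,  0.61727227, -0.67367249],
       [ 0.36248395, -0.56788142, -0.73899667]]), 't': array([0.45825678, 0.26953947, 1.35615352])}
wrist {'fx': 305.7815516119253, 'fy': 305.7815516119253, 'cx': 322.93808368705294, 'cy': 198.8273274258834, 'R': array([[ 0.28078422,  0.95976703, -0.002733  ],
       [ 0.93268082, -0.27218604,  0.23668809],
       [ 0.22642154, -0.06900729, -0.97158184]]), 't': array([-0.55045221, -0.0238648 ,  0.39083344])}
```

View pics/scene0.png

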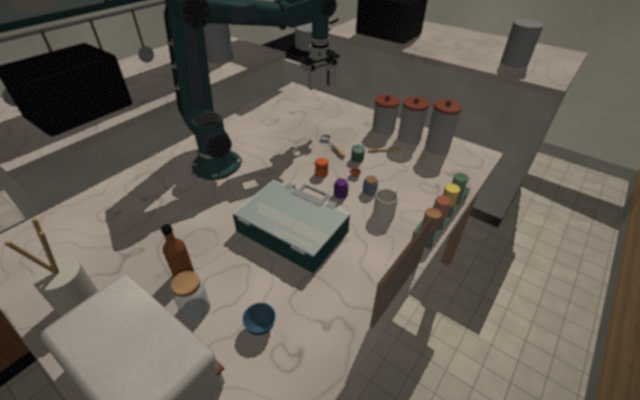

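View pics/side0.png

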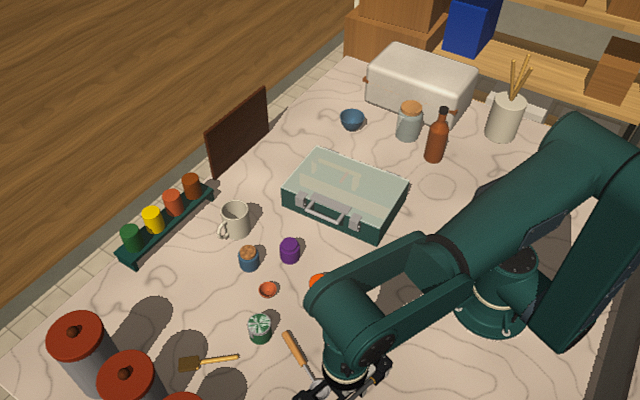

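View pics/wrist0.png

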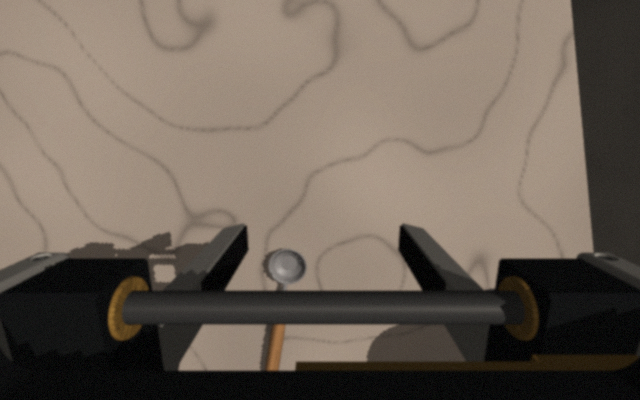

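Run:
```python
import cv2
p=cv2.imread("pics/scene0.png")[120:280,220:420];cv2.imwrite("pics/c1.png",cv2.resize(p,None,fx=4,fy=3.75*4/3.75,interpolation=2)[:600])
p=cv2.imread("pics/side0.png")[140:250,270:420];cv2.imwrite("pics/c2.png",cv2.resize(p,None,fx=5,fy=5,interpolation=2))
p=cv2.imread("pics/side0.png")[190:390,170:370];cv2.imwrite("pics/c3.png",cv2.resize(p,None,fx=3,fy=3,interpolation=2))
```

```text
(no output)
```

View pics/c1.png

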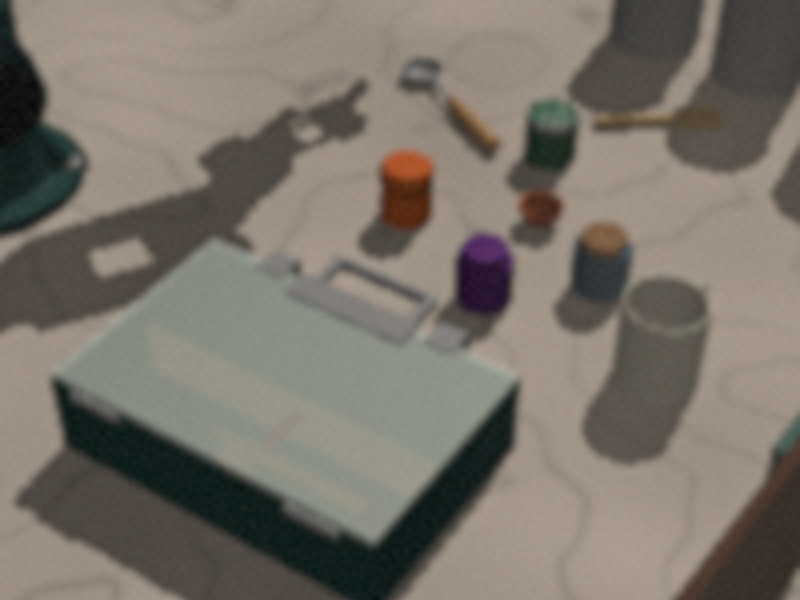

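View pics/c2.png

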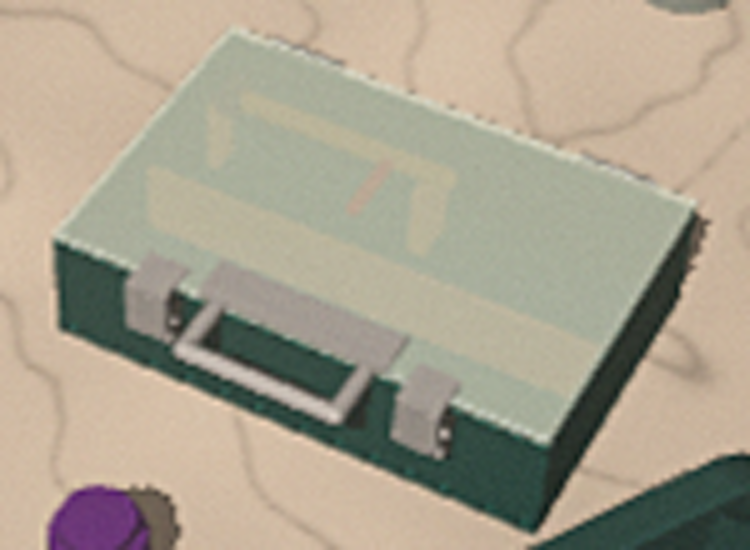

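View pics/c3.png

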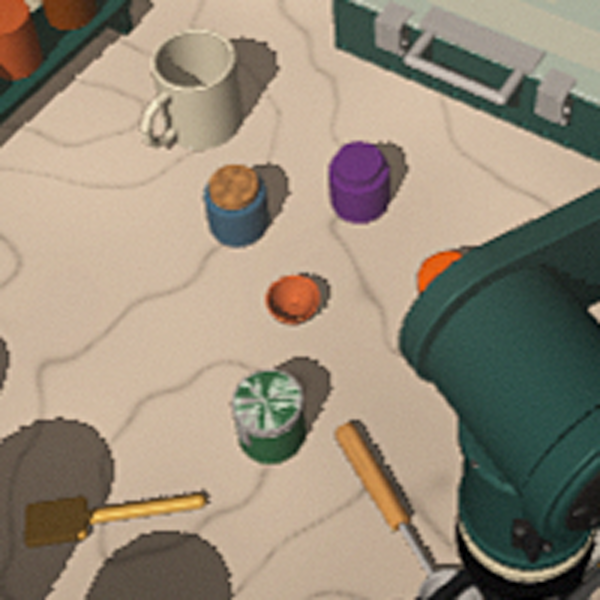

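```bash
cat > h.py <<'E'
import numpy as np, cv2, json
from rig import bot,cams
def ray(cam,u,v,z,P=None):
    c=P or cams.camera_params(cam);R=c['R'];t=c['t']
    C=-R.T@t; d=R.T@np.array([(u-c['cx'])/c['fx'],(v-c['cy'])/c['fy'],1.]); s=(z-C[2])/d[2]; return C+s*d
def proj(cam,X,P=None):
    c=P or cams.camera_params(cam);X=np.atleast_2d(X)@c['R'].T+c['t'];return np.c_[c['fx']*X[:,0]/X[:,2]+c['cx'],c['fy']*X[:,1]/X[:,2]+c['cy']]
def cloud(cam,d,P=None):
    c=P or cams.camera_params(cam);v,u=np.mgrid[:400,:640]
    X=np.stack([(u-c['cx'])/c['fx']*d,(v-c['cy'])/c['fy']*d,d],-1);return (X-c['t'])@c['R']
np.set_printoptions(precision=4,suppress=True)
E
python3 - <<'E'
from h import *
for cam,pts in [("side",[(281,188),(317.4,146),(408.6,181),(379.6,228.6)]),("scene",[(349.25,215),(314.5,256.25),(233.75,214.5),(273.75,180)])]:
    W=np.array([ray(cam,u,v,.088) for u,v in pts]);print(cam,W[:,:2],np.linalg.norm(W-np.roll(W,-1,0),axis=1),W.mean(0))
    e=W[1]-W[0]+W[2]-W[3];print('xaxis deg',np.degrees(np.arctan2(e[1],e[0])))
    e=W[0]-W[3]+W[1]-W[2];print('yaxis deg',np.degrees(np.arctan2(e[1],e[0])))
for cam in("side","scene"):
    d=np.load(f"{cam}0.npy");X=cloud(cam,d)
    im=cv2.imread(f"pics/{cam}0.png")
    for nm,(u,v) in {"side":dict(cum=(248,252),tin=(259,322),lid=(345,175),pur=(289,243),mug=(235,207)),"scene":dict(cum=(371,180),tin=(358,149),gr=(322,162),pur=(341,182),lid=(290,215))}[cam].items(): print(cam,nm,X[v,u])
E
```

```text
side [[ 0.6645  0.0227]
 [ 0.677  -0.1972]
 [ 0.357  -0.2155]
 [ 0.3416 -0.0007]] [0.2203 0.3205 0.2153 0.3237] [ 0.5101 -0.0977  0.088 ]
xaxis deg -86.32559660957779
yaxis deg 3.7119463684501848
scene [[ 0.6759  0.0079]
 [ 0.6927 -0.202 ]
 [ 0.3704 -0.2255]
 [ 0.3501 -0.0076]] [0.2106 0.3231 0.2188 0.3262] [ 0.5223 -0.1068  0.088 ]
xaxis deg -85.04592054391428
yaxis deg 3.4484610271207825
side cum [0.6139 0.2502 0.0597]
side tin [0.4597 0.4025 0.0543]
side lid [ 0.5346 -0.1347  0.0839]
side pur [0.5373 0.1632 0.0605]
side mug [0.7502 0.1399 0.0592]
scene cum [0.6212 0.2417 0.0635]
scene tin [0.4633 0.3963 0.059 ]
scene gr [0.4068 0.215  0.0687]
scene pur [0.5405 0.1567 0.0679]
scene lid [ 0.5207 -0.1134  0.0889]
```

Request:
{"name": "apply_moves", "arguments": {"targets": [[23, -28, 10, 0, 0, 1.4, -1], [23, -28, 10, 0, 0, 1.4, -1], [23, -28, 10, 0, 0, 1.4, -1], [23, -28, 10, 0, 0, 1.4, -1], [23, -28, 10, 0, 0, 1.4, -1]]}}

```text
time_s: 0.57
position: [0.2667, 0.3842, 0.2487]
tool_rot: [[-0.99, 0.144, -0.008], [0.144, 0.99, -0.012], [0.007, -0.013, -1.0]]
ft_force: [1.0, 0.5, -0.1]
gripper_width: 1.0
```

Request:
{"name": "apply_moves", "arguments": {"targets": [[23, -28, 10, 0, 0, 1.4, -1], [23, -28, 10, 0, 0, 1.4, -1], [23, -28, 10, 0, 0, 1.4, -1], [23, -28, 10, 0, 0, 1.4, -1], [23, -28, 10, 0, 0, 1.4, -1]]}}

```text
time_s: 0.98
position: [0.3844, 0.236, 0.2997]
tool_rot: [[-1.0, 0.013, -0.008], [0.013, 1.0, -0.014], [0.008, -0.014, -1.0]]
ft_force: [0.7, 0.8, 0.1]
gripper_width: 1.0
```

Request:
{"name": "apply_moves", "arguments": {"targets": [[23, -28, 10, 0, 0, 1.4, -1], [23, -28, 10, 0, 0, 1.4, -1], [23, -28, 10, 0, 0, 1.4, -1], [23, -28, 10, 0, 0, 1.4, -1], [0, 0, 0, 0, 0, 0, -1]]}}

```text
time_s: 1.4
position: [0.4823, 0.1124, 0.3413]
tool_rot: [[-0.997, -0.083, -0.005], [-0.082, 0.996, -0.017], [0.006, -0.016, -1.0]]
ft_force: [-0.2, 1.3, -0.0]
gripper_width: 0.994
```

```bash
cat > snap.py <<'E'
import sys
from h import *
k=sys.argv[2]; n=sys.argv[1]
o=bot.get_obs(); P=cams.camera_params(n); p,d=cams.capture(n)
cv2.imwrite(f"pics/{k}.png",p[...,::-1]); np.savez(f"{k}.npz",d=d,p=p,**{a:b for a,b in P.items()})
R=o['tool_rot'];print('t',round(o['time_s'],2),'pos',o['position'],'jaw',np.degrees(np.arctan2(R[1,1],R[0,1])),'q',o['q'],'F',o['ft_force'],'w',o['gripper_width'], 'camC',-P['R'].T@P['t'],'z',R[:,2])
E
python3 snap.py wrist w1
```

```text
t 1.4 pos [0.4823 0.1124 0.3413] jaw 94.7353028720958 q [  7.2036  -0.8485  69.2499  -0.9752 112.0042 -87.8909] F [-0.1731  1.3113 -0.0377] w 0.9936633538663088 camC [0.414  0.1115 0.521 ] z [-0.0051 -0.0165 -0.9999]
```

View pics/w1.png

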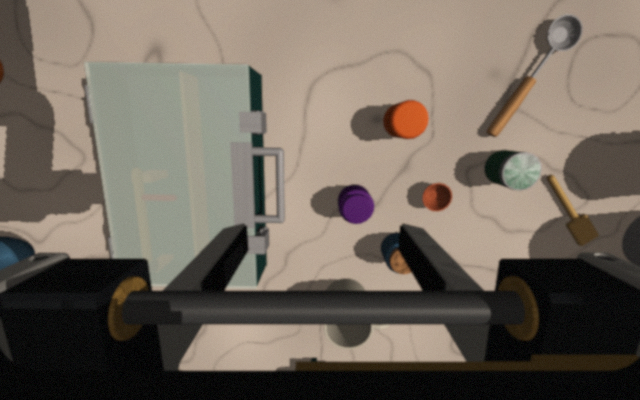

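Run:
```python
from h import *
f=np.load("w1.npz");P={k:f[k] for k in('fx','fy','cx','cy','R','t')}
X=cloud('',f['d'],P)
im=cv2.imread("pics/w1.png")[40:300,70:330];cv2.imwrite("pics/c4.png",cv2.resize(im,(780,780)[:2],interpolation=2)[:600])
im=cv2.imread("pics/w1.png")[200:300,70:330];cv2.imwrite("pics/c5.png",cv2.resize(im,None,fx=3,fy=3,interpolation=2)[:600])
print('lid depth pts',X[150,150],X[100,120],X[200,220])
print('table z',X[30,400],X[90,330])
for nm,(u,v) in dict(gr=(407,119),tin=(521,170),cum=(400,258),pur=(356,204),pb=(437,197)).items(): print(nm,X[v,u])
for nm,u,v,z in[('hn',88,64,.088),('fn',248,64,.088),('ff',258,287,.088),('bar a',283,150,.084),('bar b',282,221,.084)]: print(nm,ray('',u,v,z,P))
```

```text
lid depth pts [ 0.4674 -0.1366  0.0884] [ 0.4028 -0.1742  0.0891] [ 0.5318 -0.0372  0.0878]
table z [ 0.2601  0.2095 -0.0012] [ 0.3567  0.1095 -0.0003]
gr [0.3942 0.2232 0.0664]
tin [0.4534 0.4074 0.0565]
cum [0.6093 0.2446 0.0627]
pur [0.5262 0.1645 0.0636]
pb [0.5162 0.3089 0.0042]
hn [ 0.3601 -0.2147  0.088 ]
fn [ 0.3428 -0.0011  0.088 ]
ff [0.6673 0.0234 0.088 ]
bar a [0.4517 0.0506 0.084 ]
bar b [0.5571 0.0547 0.084 ]
```

View pics/c4.png

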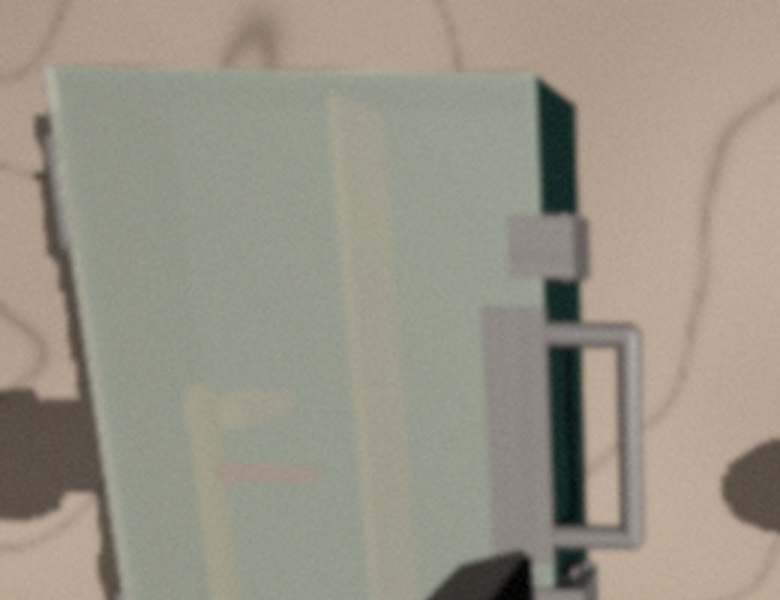

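```bash
cat >> h.py <<'E'
C0=np.array([.5125,-.0995]);TH=np.radians(4.1)
EY=np.array([np.cos(TH),np.sin(TH)]);EX=np.array([np.sin(TH),-np.cos(TH)])
def ch(X,Y,Z): return np.r_[C0+X/1000*EX+Y/1000*EY,Z/1000]
def to(tgt,jaw,o=None):
    from scipy.spatial.transform import Rotation as Ro
    o=o or bot.get_obs();j=np.radians(jaw)
    y=np.array([np.cos(j),np.sin(j),0]);z=np.array([0,0,-1.]);T=np.c_[np.cross(y,z),y,z]
    dr=Ro.from_matrix(T@o['tool_rot'].T).as_rotvec(degrees=True)
    print('t',round(o['time_s'],2),'pos',o['position'],'d mm',np.round((np.array(tgt)-o['position'])*1000,1),'rot',np.round(dr,2),'F',np.round(o['ft_force'],1),'w',round(o['gripper_width']*94,1),'q',np.round(o['q'],0))
E
python3 - <<'E'
from h import *
print([ (n,ch(*p)) for n,p in dict(bar=(-150,0,84),press=(-85,0,91),pin=(32,25,66),piv=(70,140,66)).items()])
to(ch(-150,0,150),94.1)
E
```

```text
[('bar', array([0.5018, 0.0501, 0.084 ])), ('press', array([ 0.5064, -0.0147,  0.091 ])), ('pin', array([ 0.5397, -0.1296,  0.066 ])), ('piv', array([ 0.6571, -0.1593,  0.066 ]))]
t 1.45 pos [0.4808 0.1144 0.3408] d mm [  21.   -64.3 -190.8] rot [ 0.85 -0.42 -0.7 ] F [-0.1  0.6 -1.6] w 93.9 q [  7.  -1.  69.  -1. 112. -88.]
```

Request:
{"name": "apply_moves", "arguments": {"targets": [[4, -13, -39, 0.2, 0, -0.2, 0.3], [4, -13, -39, 0.2, 0, -0.2, 0.36], [4, -13, -39, 0.2, -0.2, -0.2, 0.36], [4, -13, -39, 0.2, -0.2, -0.2, 0.36], [4, -13, -35, 0.2, 0, 0, 0.36]]}}

```text
time_s: 1.87
position: [0.5024, 0.054, 0.154]
tool_rot: [[-0.997, -0.075, 0.022], [-0.074, 0.997, 0.01], [-0.023, 0.008, -1.0]]
ft_force: [0.2, -0.1, -0.5]
gripper_width: 0.682
```

```bash
python3 -c "
from h import *
to(ch(-150,0,105),94.1)"; python3 snap.py wrist w2
```

```text
t 1.87 pos [0.5024 0.054  0.154 ] d mm [ -0.6  -3.9 -49. ] rot [-0.56  1.27 -0.17] F [ 0.2 -0.1 -0.5] w 64.1 q [ -1.  -1.  90.   1.  89. -95.]
t 1.87 pos [0.5024 0.054  0.154 ] jaw 94.2756578995956 q [ -0.6929  -0.8293  90.4058   0.5735  89.1652 -94.9654] F [ 0.2444 -0.0519 -0.456 ] w 0.6819744064436224 camC [0.4292 0.049  0.3317] z [ 0.0221  0.0097 -0.9997]
```

View pics/w2.png

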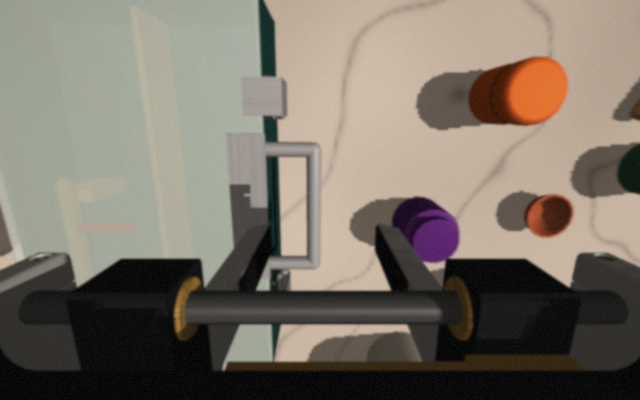

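Run:
```python
from h import *
f=np.load("w2.npz");P={k:f[k] for k in('fx','fy','cx','cy','R','t')}
print(ray('',313.5,150,.084,P),ray('',314,263,.084,P))
for n,(u,v) in dict(gr=(535,90),pur=(438,234)).items(): print(n,ray('',u,v,.066,P))
```

```text
[0.4552 0.0452 0.084 ] [0.5546 0.0524 0.084 ]
gr [0.3943 0.2239 0.066 ]
pur [0.5258 0.1657 0.066 ]
```

Request:
{"name": "apply_moves", "arguments": {"targets": [[0, -4, 0, -0.5, 1.3, -0.2, 0.36], [0, 0, 0, 0, 0, 0, 0.36], [0, 0, 0, 0, 0, 0, 0.36], [0, 0, 0, 0, 0, 0, 0.36], [0, 0, 0, 0, 0, 0, 0.36]]}}

```text
time_s: 2.33
position: [0.4961, 0.052, 0.1471]
tool_rot: [[-0.997, -0.072, -0.021], [-0.072, 0.997, 0.0], [0.021, 0.002, -1.0]]
ft_force: [-0.5, -0.8, 0.6]
gripper_width: 0.331
```

```bash
python3 -c "
from h import *
to(ch(-150,0,65),94.1)"
```

```text
t 2.33 pos [0.4961 0.052  0.1471] d mm [  5.7  -1.9 -82.1] rot [-0.02 -1.21 -0.01] F [-0.5 -0.8  0.6] w 31.1 q [ -1.   0.  90.   0.  91. -95.]
```

```bash
sed -i 's/^C0=np.array(.*);TH/C0=np.array([.5145,-.1005]);TH/' h.py; grep C0= h.py
```

```text
C0=np.array([.5145,-.1005]);TH=np.radians(4.1)
```

Request:
{"name": "apply_moves", "arguments": {"targets": [[3, -1, -25, 0, -1, 0, 0.36], [3, -1, -25, 0, 0, 0, 0.36], [2, -1, -22, 0, 0, 0, 0.36], [0, 0, -8, 0, 0, 0, 0.36], [0, 0, 0, 0, 0, 0, 0.36]]}}

```text
time_s: 2.75
position: [0.5143, 0.0522, 0.0796]
tool_rot: [[-0.997, -0.076, 0.026], [-0.076, 0.997, 0.001], [-0.026, -0.001, -1.0]]
ft_force: [0.0, 0.0, -0.6]
gripper_width: 0.32
```

```bash
python3 -c "
from h import *
to(ch(-150,0,65),94.1)"; python3 snap.py side s2
```

```text
t 2.75 pos [0.5143 0.0522 0.0796] d mm [-10.5  -3.1 -14.6] rot [-0.06  1.51 -0.26] F [ 0.   0.  -0.6] w 30.1 q [ -1.   3.  95.   0.  80. -95.]
t 2.75 pos [0.5143 0.0522 0.0796] jaw 94.36285986451524 q [ -0.5499   3.079   95.1057   0.0832  80.3058 -94.9263] F [ 0.0221  0.0167 -0.6135] w 0.320304542351297 camC [0.0023 0.8533 1.1806] z [ 0.0264  0.0012 -0.9997]
```

View pics/s2.png

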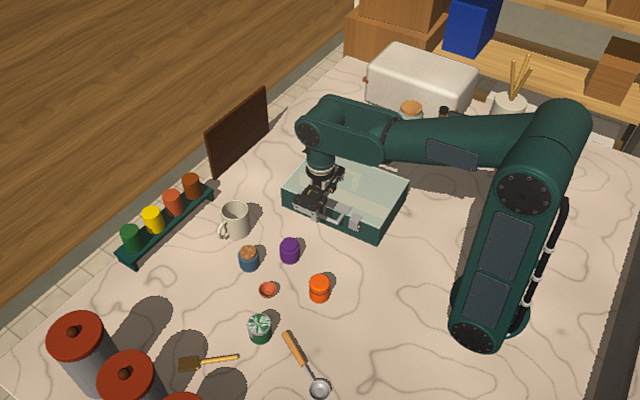

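Request:
{"name": "apply_moves", "arguments": {"targets": [[-5, -2, -10, 0, 1, 0, 0.36], [-4, -1, -6, 0, 0.4, 0, 0.36], [0, 0, -2, 0, 0, 0, 0.36], [0, 0, 0, 0, 0, 0, 0.8], [0, 0, 0, 0, 0, 0, 1]]}}

```text
time_s: 3.22
position: [0.5085, 0.0493, 0.0672]
tool_rot: [[-0.997, -0.077, 0.011], [-0.077, 0.997, 0.001], [-0.011, 0.0, -1.0]]
ft_force: [-0.8, -0.6, 0.5]
gripper_width: 0.215
```

```bash
python3 -c "
from h import *
to(ch(-150,0,65),94.1)"
```

```text
t 3.22 pos [0.5085 0.0493 0.0672] d mm [-4.8 -0.2 -2.2] rot [-0.06  0.62 -0.3 ] F [-0.8 -0.6  0.5] w 20.2 q [ -1.   4.  96.   0.  80. -95.]
```

Request:
{"name": "apply_moves", "arguments": {"targets": [[0, 0, 0, 0, 0, 0, 1], [0, 0, 0, 0, 0, 0, 1], [0, 0, 0, 0, 0, 0, 1], [0, 0, 0, 0, 0, 0, 1], [0, 0, 0, 0, 0, 0, 1]]}}

```text
time_s: 3.63
position: [0.5088, 0.0471, 0.0674]
tool_rot: [[-0.997, -0.075, 0.012], [-0.075, 0.997, -0.003], [-0.011, -0.004, -1.0]]
ft_force: [-0.1, -0.8, -1.6]
gripper_width: 0.12
```

```bash
python3 -c "
from h import *
to(ch(-150,0,65),94.1)"
```

```text
t 3.63 pos [0.5088 0.0471 0.0674] d mm [-5.1  2.  -2.4] rot [ 0.17  0.66 -0.23] F [-0.1 -0.8 -1.6] w 11.3 q [ -1.   4.  96.  -0.  80. -95.]
```

```bash
cat > arc.py <<'E'
from h import *
import sys,os
from scipy.optimize import minimize_scalar
# hinge at chest X110 Z80 ; offset file
def bar(a): return np.r_[EX*(-260*np.cos(a)+4*np.sin(a)),260*np.sin(a)+4*np.cos(a)]/1000
o=bot.get_obs();p=o['position']
if sys.argv[1]=='init': np.save('hinge.npy',p-bar(0.0));
H=np.load('hinge.npy')
a=minimize_scalar(lambda a:np.sum((p-H-bar(a))**2),bounds=(-.2,1.9),method='bounded').x
print('a',a,'resid mm',(p-H-bar(a))*1000)
if len(sys.argv)>2:
    step=float(sys.argv[2])/260; n=5; last=p; end=float(sys.argv[3])
    for i in range(5):
        b=np.clip(a+step*(i+1),min(a,end),max(a,end)); q=H+bar(b); print(np.round((q-last)*1000,1)); last=q
to(p,94.1)
E
python3 arc.py init 22 1.55
```

```text
a 2.447533830104699e-09 resid mm [-0.  0. -0.]
[ 0.1 -1.3 22. ]
[ 0.2 -3.1 21.8]
[ 0.4 -4.9 21.4]
[ 0.5 -6.7 20.9]
[ 0.6 -8.5 20.3]
t 3.63 pos [0.5088 0.0471 0.0674] d mm [0. 0. 0.] rot [ 0.17  0.66 -0.23] F [-0.1 -0.8 -1.6] w 11.3 q [ -1.   4.  96.  -0.  80. -95.]
```

Request:
{"name": "apply_moves", "arguments": {"targets": [[0, -1, 22, 0, 0.5, 0, 1], [0, -3, 22, 0, 0, 0, 1], [0, -5, 22, 0, 0, 0, 1], [0, -6, 22, 0, 0, 0, 1], [0, -8, 20, 0, 0, 0, 1]]}}

```text
time_s: 4.05
position: [0.5098, 0.0252, 0.1699]
tool_rot: [[-0.997, -0.077, 0.001], [-0.077, 0.997, 0.0], [-0.001, 0.0, -1.0]]
ft_force: [3.4, -1.4, -5.6]
gripper_width: 0.115
```

```bash
python3 arc.py x 28 1.55
```

```text
a 0.4051459904895063 resid mm [-0.6653  0.7153  0.3401]
[  1.6 -13.5  24.6]
[  1.1 -15.3  23.4]
[  1.3 -17.8  21.6]
[  1.4 -20.   19.6]
[  1.6 -22.   17.3]
t 4.05 pos [0.5098 0.0252 0.1699] d mm [0. 0. 0.] rot [-0.01  0.06 -0.29] F [ 3.4 -1.4 -5.6] w 10.8 q [ -4.   0.  87.   0.  92. -98.]
```

Tracking the arc within 1 mm; the lid is off its clips.

Request:
{"name": "apply_moves", "arguments": {"targets": [[1, -14, 25, 0, 0, 0, 1], [1, -15, 24, 0, 0, 0, 1], [1, -18, 22, 0, 0, 0, 1], [1, -20, 20, 0, 0, 0, 1], [2, -22, 18, 0, 0, 0, 1]]}}

```text
time_s: 4.47
position: [0.5154, -0.06, 0.2789]
tool_rot: [[-0.996, -0.085, -0.003], [-0.085, 0.996, 0.012], [0.002, 0.012, -1.0]]
ft_force: [-0.3, -0.1, -8.1]
gripper_width: 0.116
```

```bash
python3 arc.py x 28 1.55
```

```text
a 0.9387932256575282 resid mm [-1.2671  2.2644  3.3144]
[  3.  -25.9  11.6]
[  1.8 -25.1  12.3]
[  1.9 -26.3   9.5]
[  1.9 -27.1   6.6]
[  2.  -27.7   3.7]
t 4.47 pos [ 0.5154 -0.06    0.2789] d mm [0. 0. 0.] rot [-0.69 -0.14 -0.75] F [-0.3 -0.1 -8.1] w 10.9 q [ -13.    1.   74.    1.  105. -108.]
```

Request:
{"name": "apply_moves", "arguments": {"targets": [[2, -26, 12, -0.5, 0, -0.5, 1], [2, -25, 12, 0, 0, 0, 1], [2, -26, 9, 0, 0, 0, 1], [2, -27, 7, 0, 0, 0, 1], [2, -28, 4, 0, 0, 0, 1]]}}

```text
time_s: 4.88
position: [0.5236, -0.186, 0.3289]
tool_rot: [[-0.996, -0.089, -0.004], [-0.089, 0.996, 0.024], [0.001, 0.024, -1.0]]
ft_force: [0.7, 2.7, -4.1]
gripper_width: 0.116
```

```bash
python3 arc.py x 15 1.56
```

```text
a 1.456000251382694 resid mm [-1.9971  0.5258  6.6935]
[  3.1 -15.4  -5.6]
[  0.9 -12.    0.2]
[0. 0. 0.]
[0. 0. 0.]
[0. 0. 0.]
t 4.88 pos [ 0.5236 -0.186   0.3289] d mm [0. 0. 0.] rot [-1.38 -0.2  -1.03] F [ 0.7  2.7 -4.1] w 10.9 q [ -26.    7.   63.    1.  111. -121.]
```

Request:
{"name": "apply_moves", "arguments": {"targets": [[2, -15, -1, -0.7, 0, -0.5, 1], [1, -14, -1, -0.5, 0, -0.5, 1], [0, 0, 0, 0, 0, 0, 1], [0, 0, 0, 0, 0, 0, 1], [0, 0, 0, 0, 0, 0, 1]]}}

```text
time_s: 5.3
position: [0.5257, -0.2189, 0.3301]
tool_rot: [[-0.998, -0.066, -0.002], [-0.066, 0.998, 0.003], [0.002, 0.004, -1.0]]
ft_force: [-1.4, -0.3, 1.3]
gripper_width: 0.116
```

```bash
python3 arc.py x 15 1.56; python3 snap.py side s3; python3 snap.py wrist w3
```

```text
a 1.5799808592543825 resid mm [-2.1407 -0.3196  6.7413]
[ 2.1  0.3 -6.7]
[0. 0. 0.]
[0. 0. 0.]
[0. 0. 0.]
[0. 0. 0.]
t 5.3 pos [ 0.5257 -0.2189  0.3301] d mm [0. 0. 0.] rot [-0.19 -0.11  0.29] F [-1.4 -0.3  1.3] w 10.9 q [ -28.    8.   61.    0.  111. -122.]
t 5.3 pos [ 0.5257 -0.2189  0.3301] jaw 93.80727571079522 q [ -28.3867    8.3037   60.8365    0.1294  111.0458 -122.1479] F [-1.4198 -0.2898  1.2527] w 0.1163859182114837 camC [0.0023 0.8533 1.1806] z [-0.0019  0.0034 -1.    ]
t 5.35 pos [ 0.5257 -0.2187  0.3301] jaw 93.830723161206 q [ -28.3669    8.2915   60.8495    0.1283  111.0492 -122.1519] F [-2.4017 -0.4765 -0.0031] w 0.11865676154846308 camC [ 0.4567 -0.2221  0.5095] z [-0.0019  0.0034 -1.    ]
```

View pics/s3.png

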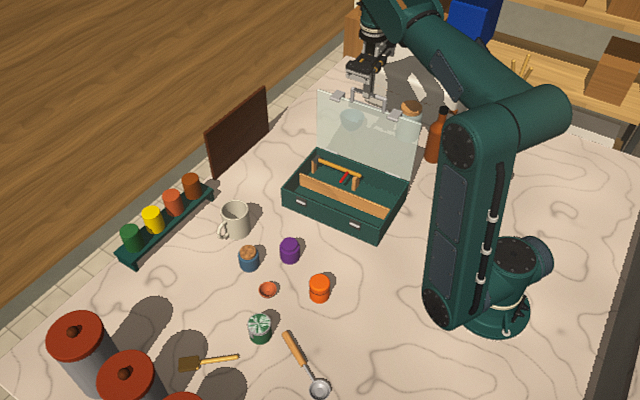

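View pics/w3.png

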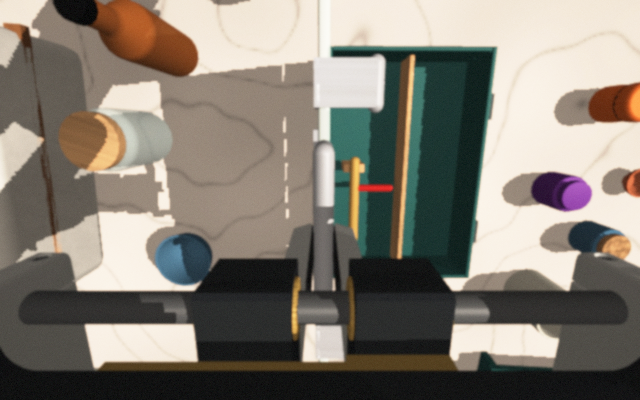

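Run:
```python
from h import *
f=np.load("w3.npz");P={k:f[k] for k in('fx','fy','cx','cy','R','t')}
im=cv2.imread("pics/w3.png")[30:290,300:520];cv2.imwrite("pics/c6.png",cv2.resize(im,None,fx=2.3,fy=2.3,interpolation=2)[:600])
print(ray('',358,187,.066,P),ray('',394,188,.066,P)); print('pred',ch(63,25,66),ch(18,25,66),'pin',ch(32,25,66))
print('inner', ray('',496,48,.08,P),'pred',ch(-110,-165,80), ray('',469,276,.08,P),ch(-110,165,80))
```

```text
[ 0.5421 -0.1629  0.066 ] [ 0.5401 -0.1096  0.066 ]
pred [ 0.5439 -0.1616  0.066 ] [ 0.5407 -0.1167  0.066 ] pin [ 0.5417 -0.1306  0.066 ]
inner [ 0.345  -0.0041  0.08  ] pred [ 0.3421 -0.0026  0.08  ] [0.6672 0.0192 0.08  ] [0.6712 0.021  0.08  ]
```

Request:
{"name": "apply_moves", "arguments": {"targets": [[0, 0, 0, 0, 0, 0, 0.3], [0, 0, 0, 0, 0, 0, 0.3], [0, 0, 0, 0, 0, 0, 0.3], [0, 0, 40, 0, 0, 0, 0.3], [0, 0, 40, 0, 0, -4, 0.3]]}}

```text
time_s: 5.82
position: [0.5208, -0.2122, 0.3921]
tool_rot: [[-0.999, -0.001, -0.034], [-0.002, 1.0, 0.024], [0.034, 0.024, -0.999]]
ft_force: [0.3, 0.2, 1.8]
gripper_width: 0.35
```

```bash
python3 -c "
from h import *
to(ch(32,25,200),4.1)"; python3 snap.py side s4
```

```text
t 5.82 pos [ 0.5208 -0.2122  0.3921] d mm [  21.    81.6 -192.1] rot [ -2.56  -0.51 -85.97] F [0.3 0.2 1.8] w 32.9 q [ -28.   11.   51.    0.  121. -118.]
t 5.82 pos [ 0.5208 -0.2122  0.3921] jaw 90.05582798695417 q [ -28.1422   11.0607   50.5337    0.3632  120.757  -118.0419] F [0.2703 0.2394 1.8187] w 0.3495790136640914 camC [0.0023 0.8533 1.1806] z [-0.0336  0.0242 -0.9991]
```

View pics/s4.png

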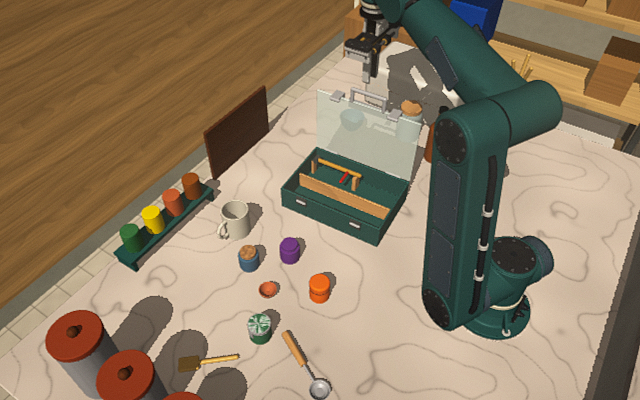

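Request:
{"name": "apply_moves", "arguments": {"targets": [[2, 12, 0, -0.6, 0, -7, 0.2], [2, 14, 0, -0.5, 0, -7, 0.2], [2, 14, 0, -0.5, 0, -7, 0.2], [2, 14, 0, -0.5, 0, -7, 0.2], [2, 14, 0, 0, 0, -7, 0.2]]}}

```text
time_s: 6.28
position: [0.5337, -0.1449, 0.403]
tool_rot: [[-0.809, 0.587, -0.015], [0.587, 0.809, -0.011], [0.006, -0.018, -1.0]]
ft_force: [0.4, -0.5, 0.4]
gripper_width: 0.402
```

Request:
{"name": "apply_moves", "arguments": {"targets": [[2, 12, 0, 0, 0, -7, 0.2], [2, 4, -10, 0, 0, -7, 0.2], [2, 4, -20, 0, 0, -7, 0.2], [2, 0, -25, 0, 0, -7, 0.2], [2, 0, -25, 0, 0, -7, 0.2]]}}

```text
time_s: 6.7
position: [0.5472, -0.1191, 0.3291]
tool_rot: [[-0.314, 0.95, -0.002], [0.949, 0.314, -0.009], [-0.008, -0.004, -1.0]]
ft_force: [-0.4, -0.2, -0.2]
gripper_width: 0.399
```

```bash
python3 -c "
from h import *
to(ch(32,25,140),4.1)"; python3 snap.py wrist w4
```

```text
t 6.7 pos [ 0.5472 -0.1191  0.3291] d mm [  -5.5  -11.5 -189.1] rot [  0.49  -0.15 -14.18] F [-0.4 -0.2 -0.2] w 37.5 q [-18.   7.  63.  -1. 110. -36.]
t 6.7 pos [ 0.5472 -0.1191  0.3291] jaw 18.282801174539212 q [-17.7603   6.8751  62.5577  -0.5387 110.4989 -36.233 ] F [-0.372  -0.191  -0.2258] w 0.39931523102899746 camC [ 0.5252 -0.0504  0.5078] z [-0.0016 -0.0087 -1.    ]
```

View pics/w4.png

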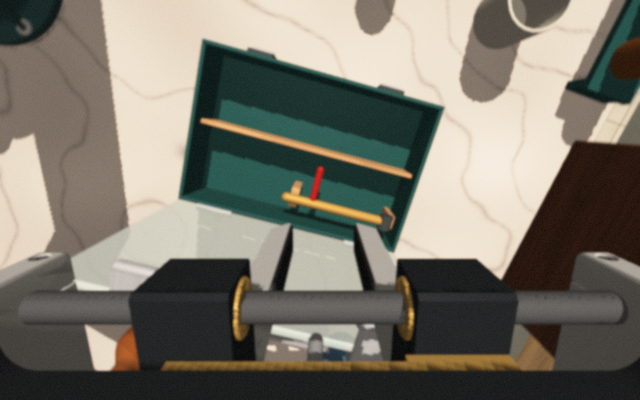

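Run:
```python
from h import *
f=np.load("w4.npz");P={k:f[k] for k in('fx','fy','cx','cy','R','t')}
print(ray('',315,196,.066,P),ray('',320.5,168,.066,P)); print('pred',ch(63,25,66),ch(11,25,66)); print('tip,piv',ray('',286,197,.066,P),ray('',384,220,.066,P),ch(70,-14,66),ch(70,140,66))
```

```text
[ 0.5454 -0.1572  0.066 ] [ 0.5401 -0.1149  0.066 ]
pred [ 0.5439 -0.1616  0.066 ] [ 0.5402 -0.1097  0.066 ]
tip,piv [ 0.5049 -0.1723  0.066 ] [ 0.6562 -0.1598  0.066 ] [ 0.5055 -0.1713  0.066 ] [ 0.6591 -0.1603  0.066 ]
```

Request:
{"name": "apply_moves", "arguments": {"targets": [[-1, -2, -35, 0, 0, -6, 0.2], [-1, -2, -35, 0, 0, -6, 0.2], [-1, -2, -35, 0, 0, -2, 0.2], [-1, -2, -35, 0, 0, 0, 0.2], [-1, -2, -35, 0, 0, 0, 0.2]]}}

```text
time_s: 7.17
position: [0.5443, -0.1279, 0.1512]
tool_rot: [[-0.075, 0.997, 0.005], [0.997, 0.075, -0.009], [-0.009, 0.004, -1.0]]
ft_force: [0.7, -0.3, 0.3]
gripper_width: 0.397
```

```bash
python3 -c "
from h import *
to(ch(32,25,47),4.1)"; python3 snap.py wrist w5
```

```text
t 7.17 pos [ 0.5443 -0.1279  0.1512] d mm [  -2.6   -2.7 -104.2] rot [ 0.49  0.27 -0.19] F [ 0.7 -0.3  0.3] w 37.3 q [-19.   7.  83.  -0.  90. -23.]
t 7.17 pos [ 0.5443 -0.1279  0.1512] jaw 4.2921073328227335 q [-18.7974   6.8243  82.7084  -0.3777  90.0488 -23.0901] F [ 0.7099 -0.3387  0.2833] w 0.39671672195378316 camC [ 0.5376 -0.056   0.3298] z [ 0.0048 -0.0086 -1.    ]
```

View pics/w5.png

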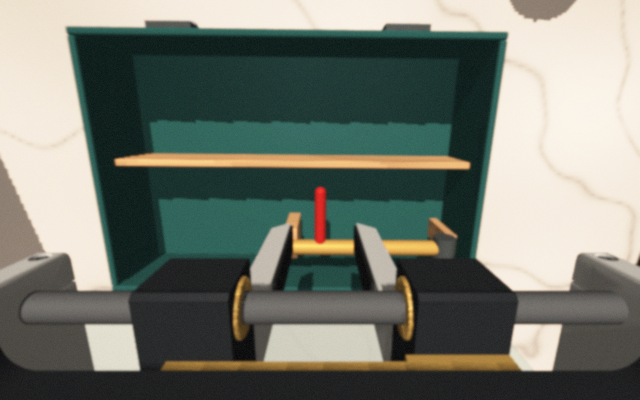

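Request:
{"name": "apply_moves", "arguments": {"targets": [[-1, -1, -30, 0.3, 0, 0, 0.2], [-1, -1, -30, 0.2, 0, 0, 0.2], [0, -1, -28, 0, 0, 0, 0.2], [0, 0, -18, 0, 0, 0, 0.2], [0, 0, -4, 0, 0, 0, 0.5]]}}

```text
time_s: 7.63
position: [0.5371, -0.1291, 0.0304]
tool_rot: [[-0.087, 0.996, -0.013], [0.996, 0.087, 0.007], [0.008, -0.012, -1.0]]
ft_force: [-0.3, 0.2, 0.7]
gripper_width: 0.36
```

```bash
python3 -c "
from h import *
to(ch(32,25,47),4.1)"
```

```text
t 7.63 pos [ 0.5371 -0.1291  0.0304] d mm [ 4.6 -1.6 16.6] rot [-0.38 -0.72 -0.87] F [-0.3  0.2  0.7] w 33.8 q [-19.  12.  91.   0.  78. -24.]
```

Request:
{"name": "apply_moves", "arguments": {"targets": [[3, -1, 14, -0.3, -0.6, -0.8, 0.6], [1, 0, 2, 0, 0, 0, 1], [0, 0, 0, 0, 0, 0, 1], [0, 0, 0, 0, 0, 0, 1], [0, 0, 0, 0, 0, 0, 1]]}}

```text
time_s: 8.05
position: [0.5423, -0.1308, 0.055]
tool_rot: [[-0.075, 0.997, -0.002], [0.997, 0.075, -0.001], [-0.001, -0.002, -1.0]]
ft_force: [-0.7, 1.3, -1.5]
gripper_width: 0.097
```

```bash
python3 -c "
from h import *
to(ch(32,25,47),4.1)"
```

```text
t 8.05 pos [ 0.5423 -0.1308  0.055 ] d mm [-0.6  0.2 -8. ] rot [ 0.04 -0.1  -0.23] F [-0.7  1.3 -1.5] w 9.1 q [-19.  10.  90.  -0.  80. -24.]
```

Request:
{"name": "apply_moves", "arguments": {"targets": [[0, 0, 0, 0, 0, 0, 1], [0, 0, 0, 0, 0, 0, 1], [0, 0, 0, 0, 0, 0, 1], [0, 0, 0, 0, 0, 0, 1], [0, 0, 0, 0, 0, 0, 1]]}}

```text
time_s: 8.47
position: [0.5424, -0.1308, 0.0578]
tool_rot: [[-0.076, 0.997, -0.0], [0.997, 0.076, -0.002], [-0.001, -0.001, -1.0]]
ft_force: [-1.2, 0.2, -2.1]
gripper_width: 0.096
```

```bash
python3 -c "
from h import *
to(ch(32,25,47),4.1)"
```

```text
t 8.47 pos [ 0.5424 -0.1308  0.0578] d mm [ -0.7   0.1 -10.8] rot [ 0.09 -0.02 -0.27] F [-1.2  0.2 -2.1] w 9.0 q [-19.  10.  90.  -0.  80. -24.]
```

```bash
cat > pinarc.py <<'E'
from h import *
import sys
from scipy.optimize import minimize_scalar
piv=ch(32,140,66)
def pin(a): return np.r_[-EY*115*np.cos(a),115*np.sin(a)]/1000
o=bot.get_obs();p=o['position'];off=np.array([0,0,-float(sys.argv[1])/1000])
g=p-off-piv
a=minimize_scalar(lambda a:np.sum((g-pin(a))**2),bounds=(-.2,1.9),method='bounded').x
print('a',a,'resid mm',(g-pin(a))*1000)
step=float(sys.argv[2])/115;end=float(sys.argv[3]);last=p
for i in range(5):
    b=np.clip(a+step*(i+1),min(a,end),max(a,end)); q=piv+off+pin(b); print(np.round((q-last)*1000,1),round(b,2)); last=q
to(p,4.1,o)
E
python3 pinarc.py 13 20 1.7
```

```text
a 0.04159993052951636 resid mm [ 0.579  -0.1298 -0.0237]
[ 2.   0.3 19.8] 0.22
[ 5.9  0.4 19.1] 0.39
[ 9.1  0.7 17.8] 0.56
[12.1  0.9 15.9] 0.74
[14.6  1.  13.6] 0.91
t 8.47 pos [ 0.5424 -0.1308  0.0578] d mm [0. 0. 0.] rot [ 0.09 -0.02 -0.27] F [-1.2  0.2 -2.1] w 9.0 q [-19.  10.  90.  -0.  80. -24.]
```

Request:
{"name": "apply_moves", "arguments": {"targets": [[2, 0, 20, 0, 0, 0, 1], [6, 0, 19, 0, 0, 0, 1], [9, 1, 18, 0, 0, 0, 1], [12, 1, 16, 0, 0, 0, 1], [14, 1, 14, 0, 0, 0, 1]]}}

```text
time_s: 8.88
position: [0.5877, -0.128, 0.1457]
tool_rot: [[-0.075, 0.997, 0.005], [0.997, 0.075, -0.001], [-0.002, 0.005, -1.0]]
ft_force: [7.4, -0.7, -12.2]
gripper_width: 0.096
```

```bash
python3 pinarc.py 13 20 1.7
```

```text
a 0.9308317520709022 resid mm [-0.2624 -0.6793  0.4169]
[17.2  1.9 10.1] 1.1
[18.5  1.3  7.4] 1.28
[19.5  1.4  4.1] 1.45
[19.9  1.4  0.6] 1.63
[ 8.4  0.6 -0.8] 1.7
t 8.88 pos [ 0.5877 -0.128   0.1457] d mm [0. 0. 0.] rot [ 0.08  0.28 -0.18] F [  7.4  -0.7 -12.2] w 9.0 q [-18.  12.  77.   0.  90. -22.]
```

Request:
{"name": "apply_moves", "arguments": {"targets": [[17, 2, 9, 0, 0.2, 0, 1], [18, 1, 7, 0, 0, 0, 1], [19, 1, 4, 0, 0, 0, 1], [20, 1, 0, 0, 0, 0, 1], [9, 1, -1, 0, 0, 0, 1]]}}

```text
time_s: 9.3
position: [0.6699, -0.1224, 0.1715]
tool_rot: [[-0.073, 0.997, -0.008], [0.997, 0.073, -0.004], [-0.003, -0.008, -1.0]]
ft_force: [-36.8, -1.7, 14.0]
gripper_width: 0.098
```

```bash
python3 pinarc.py 13 10 1.72; python3 snap.py side s5;  python3 snap.py wrist w6
```

```text
a 1.6837360740511493 resid mm [ 0.5542 -0.9536  4.2714]
[ 3.6  1.2 -4.8] 1.72
[0. 0. 0.] 1.72
[0. 0. 0.] 1.72
[0. 0. 0.] 1.72
[0. 0. 0.] 1.72
t 9.3 pos [ 0.6699 -0.1224  0.1715] d mm [0. 0. 0.] rot [ 0.21 -0.44 -0.08] F [-36.8  -1.7  14. ] w 9.2 q [-15.  23.  61.  -0.  97. -19.]
t 9.3 pos [ 0.6699 -0.1224  0.1715] jaw 4.182169853287691 q [-14.9609  22.6875  60.9504  -0.3194  96.7299 -19.1802] F [-36.7861  -1.7183  14.0274] w 0.09779099833751008 camC [0.0023 0.8533 1.1806] z [-0.0076 -0.0037 -1.    ]
t 9.35 pos [ 0.6692 -0.1226  0.1716] jaw 4.170495384569481 q [-14.9655  22.698   60.9288  -0.3614  96.8601 -19.1786] F [-23.2049   1.1886   9.0927] w 0.09918669436245475 camC [ 0.6653 -0.0515  0.3506] z [-0.0098 -0.0039 -0.9999]
```

View pics/s5.png

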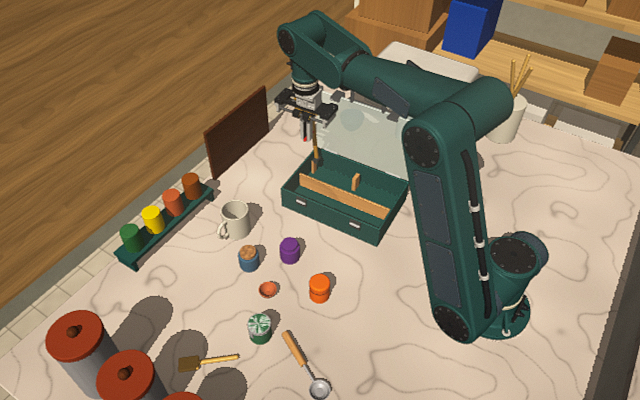

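View pics/w6.png

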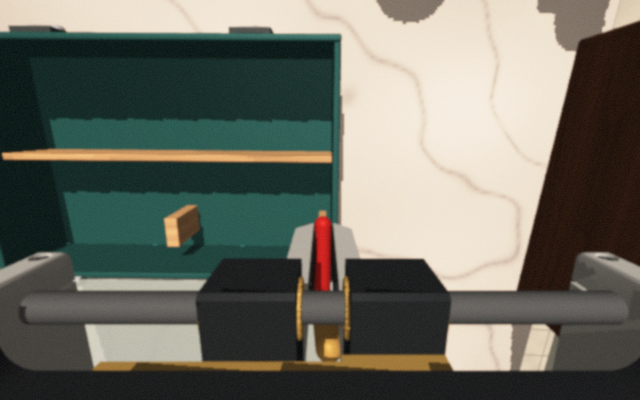

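Request:
{"name": "apply_moves", "arguments": {"targets": [[-1, 0, -1, 0, -0.3, 0, 0.6], [0, 0, 0, 0, 0, 0, 0.3], [0, 0, 0, 0, 0, 0, 0.3], [0, 0, 0, 0, 0, 0, 0.3], [0, 0, 10, 0, 0, 0, 0.3]]}}

```text
time_s: 9.82
position: [0.6696, -0.1232, 0.1814]
tool_rot: [[-0.073, 0.997, 0.001], [0.997, 0.073, -0.004], [-0.004, 0.0, -1.0]]
ft_force: [0.4, 0.3, -1.5]
gripper_width: 0.346
```

Request:
{"name": "apply_moves", "arguments": {"targets": [[0, 0, 39, 0, 0, 0, 0.3], [0, 0, 39, 0, 0, 0, 0.3], [-6, 2, 39, 0, 0, 3, 0.3], [-10, 2, 39, 0, 0, 5, 0.3], [-15, 0, 37, 0, 0, 6, 0.3]]}}

```text
time_s: 10.23
position: [0.6361, -0.1173, 0.3701]
tool_rot: [[-0.322, 0.947, -0.017], [0.947, 0.322, -0.002], [0.003, -0.016, -1.0]]
ft_force: [1.0, -0.0, -0.3]
gripper_width: 0.346
```

Request:
{"name": "apply_moves", "arguments": {"targets": [[-18, 0, 30, 0, 0, 7, 0.3], [-18, 0, 20, 0, 0, 7, 0.3], [-18, -8, 0, 0, 0, 7, 0.3], [-18, -8, 0, 0, 0, 7, 0.3], [-18, -8, 0, 0, 0, 7, 0.3]]}}

```text
time_s: 10.65
position: [0.5458, -0.1397, 0.4413]
tool_rot: [[-0.815, 0.579, 0.022], [0.579, 0.815, -0.012], [-0.025, 0.002, -1.0]]
ft_force: [-0.2, 0.3, 0.1]
gripper_width: 0.354
```

```bash
python3 -c "
from h import *
to([.5257,-.2189,.39],94.1)"; python3 snap.py side s6
```

```text
t 10.65 pos [ 0.5458 -0.1397  0.4413] d mm [-20.1 -79.2 -51.3] rot [ 0.25  1.43 39.49] F [-0.2  0.3  0.1] w 33.2 q [-20.  11.  45.  -0. 123. -75.]
t 10.65 pos [ 0.5458 -0.1397  0.4413] jaw 54.614058846595405 q [-19.9648  10.5472  45.2369  -0.2905 122.8117 -74.7375] F [-0.1855  0.3279  0.0912] w 0.3535286600544977 camC [0.0023 0.8533 1.1806] z [ 0.0216 -0.0124 -0.9997]
```

View pics/s6.png

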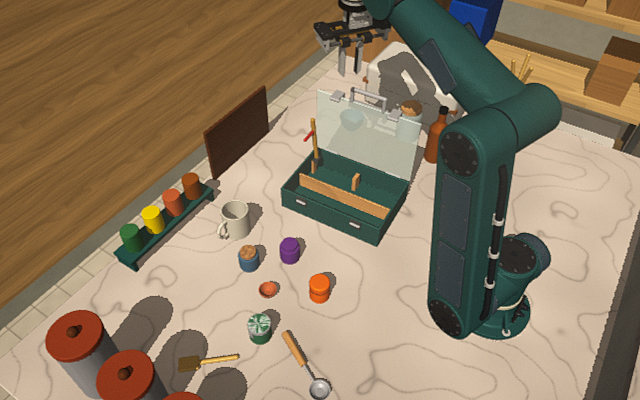

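Stay stands up with its red pin at (310,130), lid upright. Now regrip the bar.

Request:
{"name": "apply_moves", "arguments": {"targets": [[-5, -18, -5, 0, 0.6, 7, 0.3], [-5, -18, -5, 0, 0.4, 7, 0.3], [-5, -18, -10, 0, 0, 7, 0.3], [-4, -18, -12, 0, 0, 7, 0.3], [0, -6, -10, 0, 0, 7, 0.3]]}}

```text
time_s: 11.12
position: [0.5234, -0.2201, 0.4119]
tool_rot: [[-0.999, -0.003, 0.033], [-0.003, 1.0, -0.009], [-0.033, -0.009, -0.999]]
ft_force: [-0.3, -0.5, -0.4]
gripper_width: 0.348
```

```bash
python3 -c "
from h import *
to([.5257,-.2189,.33],94.1)"; python3 snap.py wrist w7
```

```text
t 11.12 pos [ 0.5234 -0.2201  0.4119] d mm [  2.3   1.2 -81.9] rot [0.45 1.92 3.94] F [-0.3 -0.5 -0.4] w 32.7 q [ -29.    9.   50.    1.  119. -119.]
t 11.12 pos [ 0.5234 -0.2201  0.4119] jaw 90.1485431141074 q [ -28.8173    9.0899   50.4776    0.5327  118.5122 -118.7124] F [-0.331  -0.4989 -0.3536] w 0.34804856194830963 camC [ 0.4479 -0.2169  0.5888] z [ 0.0333 -0.009  -0.9994]
```

View pics/w7.png

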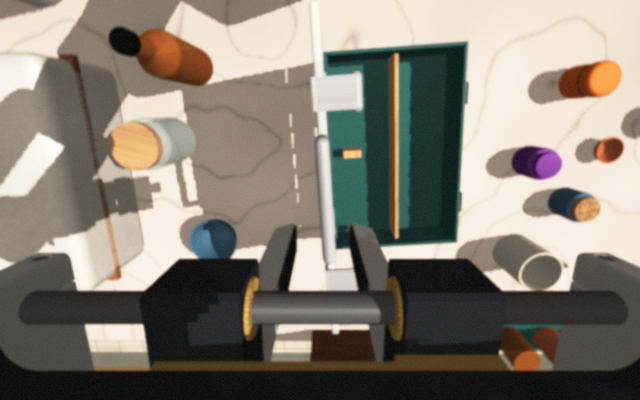

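Request:
{"name": "apply_moves", "arguments": {"targets": [[1, 0, -25, 0.3, 1.6, 3.6, 0.3], [1, 0, -25, 0, 0, 0, 0.3], [0, 0, -22, 0, 0, 0, 0.3], [0, 0, -5, 0, 0, 0, 0.6], [0, 0, 0, 0, 0, 0, 1]]}}

```text
time_s: 11.58
position: [0.5271, -0.2202, 0.3346]
tool_rot: [[-0.998, -0.056, 0.01], [-0.056, 0.998, -0.004], [-0.01, -0.004, -1.0]]
ft_force: [-0.3, -0.4, 0.7]
gripper_width: 0.244
```

Request:
{"name": "apply_moves", "arguments": {"targets": [[0, 0, 0, 0, 0, 0, 1], [0, 0, 0, 0, 0, 0, 1], [0, 0, 0, 0, 0, 0, 1], [0, 0, 0, 0, 0, 0, 1], [0, 0, 0, 0, 0, 0, 1]]}}

```text
time_s: 12.0
position: [0.5277, -0.2194, 0.3362]
tool_rot: [[-0.999, -0.053, 0.009], [-0.053, 0.999, -0.003], [-0.008, -0.004, -1.0]]
ft_force: [-1.0, -0.7, -5.3]
gripper_width: 0.116
```

```bash
python3 arc.py x -15 1.37
```

```text
a 1.5815072876241947 resid mm [-0.1607 -0.3475 12.8397]
[ -0.9  15.3 -12.9]
[-1.1 14.9 -0.9]
[-1.1 14.9 -1.8]
[-0.7  9.8 -1.7]
[0. 0. 0.]
t 12.0 pos [ 0.5277 -0.2194  0.3362] d mm [0. 0. 0.] rot [0.18 0.5  1.04] F [-1.  -0.7 -5.3] w 10.9 q [ -28.    8.   60.    0.  111. -121.]
```

Request:
{"name": "apply_moves", "arguments": {"targets": [[-1, 13, -1, 0, 0.4, 0.8, 1], [-1, 13, -1, 0, 0, 0, 1], [-1, 13, -2, 0, 0, 0, 1], [0, 8, -2, 0, 0, 0, 1], [0, 0, 0, 0, 0, 0, 1]]}}

```text
time_s: 12.42
position: [0.5248, -0.1702, 0.3336]
tool_rot: [[-0.998, -0.065, 0.007], [-0.065, 0.998, -0.011], [-0.007, -0.011, -1.0]]
ft_force: [1.4, -1.6, -5.8]
gripper_width: 0.119
```

```bash
python3 arc.py x -15 1.37
```

```text
a 1.400638586916954 resid mm [ 0.2707  2.0845 13.2023]
[ -0.8   5.7 -14.6]
[0. 0. 0.]
[0. 0. 0.]
[0. 0. 0.]
[0. 0. 0.]
t 12.42 pos [ 0.5248 -0.1702  0.3336] d mm [0. 0. 0.] rot [0.61 0.43 0.38] F [ 1.4 -1.6 -5.8] w 11.2 q [ -24.    5.   64.   -0.  110. -117.]
```

Request:
{"name": "apply_moves", "arguments": {"targets": [[-1, 9, -2, 0.3, 0.2, 0.3, 1], [0, 3, -1, 0, 0, 0, 1], [0, 0, 0, 0, 0, 0, 0.1], [0, 0, 0, 0, 0, 0, 0.1], [0, 0, 0, 0, 0, 0, 0.1]]}}

```text
time_s: 12.83
position: [0.5242, -0.1539, 0.3325]
tool_rot: [[-0.997, -0.075, 0.009], [-0.075, 0.997, -0.004], [-0.008, -0.004, -1.0]]
ft_force: [0.1, -0.6, 0.6]
gripper_width: 0.292
```

Request:
{"name": "apply_moves", "arguments": {"targets": [[0, 0, 0, 0, 0, 0, 0.1], [0, 3, 20, 0, 0, 0, 0.1], [0, 2, 40, 0, 0, 0, 0.1], [0, 0, 40, 0, 0, 0, 0.1], [0, 0, 10, 0, 0, -7, 0]]}}

```text
time_s: 13.25
position: [0.5217, -0.1478, 0.4406]
tool_rot: [[-0.999, 0.049, -0.002], [0.049, 0.999, 0.005], [0.002, 0.005, -1.0]]
ft_force: [0.2, 0.7, 1.1]
gripper_width: 0.487
```

```bash
python3 arc.py x; python3 snap.py wrist w8;python3 snap.py side s8
```

```text
a 1.3855087438163403 resid mm [ -2.5438  20.6069 120.8691]
t 13.25 pos [ 0.5217 -0.1478  0.4406] d mm [0. 0. 0.] rot [-0.26 -0.13  6.93] F [0.2 0.7 1.1] w 45.8 q [ -22.    9.   47.    0.  124. -109.]
t 13.25 pos [ 0.5217 -0.1478  0.4406] jaw 87.16687912785471 q [ -21.9425    8.8816   47.2392    0.2537  124.0817 -108.9678] F [0.212  0.7071 1.0829] w 0.4868600572957307 camC [ 0.4527 -0.1434  0.62  ] z [-0.0019  0.0047 -1.    ]
t 13.3 pos [ 0.522  -0.148   0.4407] jaw 86.73661953748535 q [ -21.9546    8.8683   47.2356    0.2564  124.0222 -108.5481] F [-1.2745  0.2051  0.9459] w 0.4947365285012272 camC [0.0023 0.8533 1.1806] z [-0.0007  0.0043 -1.    ]
```

View pics/w8.png

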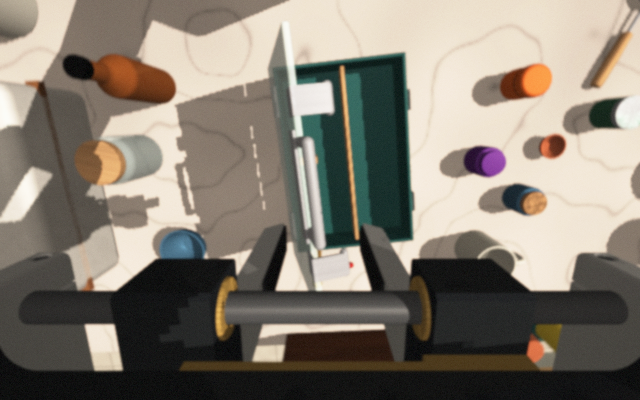

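View pics/s8.png

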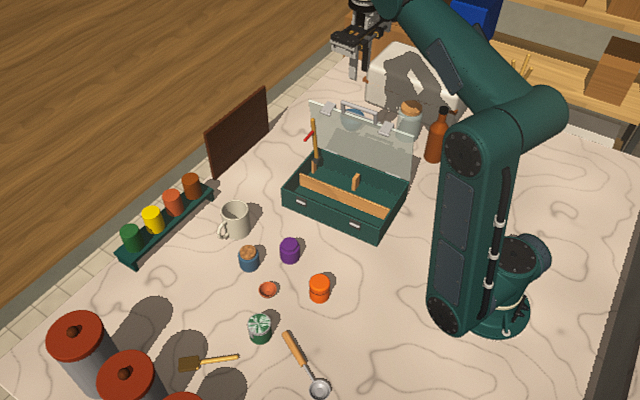

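Run:
```python
from h import *
f=np.load("w8.npz");P={k:f[k] for k in('fx','fy','cx','cy','R','t')}
X=cloud('',f['d'],P)
h=ch(110,0,80)
for v in(170,190,210):
  for u in range(306,322,3):
    g=X[v,u]-h; print(v,u,X[v,u],'ang',np.arctan2(g[2],-(g[:2]@EX)))
for nm,(u,v),z in [('gr',(535,82),.066),('pur',(487,162),.064),('cum',(533,202),.064)]: print(nm,ray('',u,v,z,P))
```

```text
170 306 [ 0.4921 -0.1598  0.3408] ang 1.3723404117453137
170 309 [ 0.4923 -0.1571  0.34  ] ang 1.3618595922557148
170 312 [ 0.4925 -0.1544  0.3395] ang 1.3514565786357533
170 315 [ 0.4929 -0.1517  0.3374] ang 1.3398800833993771
170 318 [ 0.5404 -0.1552  0.0062] ang -0.9433546597898169
170 321 [ 0.5407 -0.1492  0.0063] ang -0.8912459563248578
190 306 [ 0.5118 -0.1613  0.3357] ang 1.3793439327115182
190 309 [ 0.5113 -0.1583  0.339 ] ang 1.3703496358802554
190 312 [ 0.511  -0.1554  0.3411] ang 1.3612196066552844
190 315 [ 0.5115 -0.1526  0.3395] ang 1.350049733697356
190 318 [ 0.5123 -0.1499  0.3363] ang 1.3375307420694647
190 321 [ 0.5819 -0.1512  0.0062] ang -0.9342309144273807
210 306 [ 0.5425 -0.1651  0.296 ] ang 1.3719966647298194
210 309 [ 0.5317 -0.1596  0.3357] ang 1.3783371074936168
210 312 [ 0.5309 -0.1566  0.339 ] ang 1.3692226865655799
210 315 [ 0.531  -0.1537  0.3391] ang 1.3588124171655571
210 318 [ 0.5313 -0.1509  0.3384] ang 1.3478699159347542
210 321 [ 0.625  -0.1534  0.0041] ang -0.9943730703670758
gr [0.3988 0.2246 0.066 ]
pur [0.5326 0.1541 0.064 ]
cum [0.6124 0.2465 0.064 ]
```

Request:
{"name": "apply_moves", "arguments": {"targets": [[-8, 31, 0, 0, 0, -7, -1], [-8, 31, 0, 0, 0, -7, -1], [-8, 31, 0, 0, 0, -7, -1], [-8, 31, 0, 0, 0, -7, -1], [-8, 31, 0, 0, 0, -7, -1]]}}

```text
time_s: 13.77
position: [0.4827, 0.0045, 0.4264]
tool_rot: [[-0.783, 0.622, -0.013], [0.622, 0.783, 0.013], [0.018, 0.002, -1.0]]
ft_force: [0.5, 0.5, -0.3]
gripper_width: 0.813
```

Request:
{"name": "apply_moves", "arguments": {"targets": [[-10, 28, -20, 0, 0, -7, -1], [-10, 25, -25, 0, 0, -7, -1], [-10, 25, -28, 0, 0, -7, -1], [-10, 25, -28, 0, 0, -7, -1], [-10, 25, -28, 0, 0, -7, -1]]}}

```text
time_s: 14.18
position: [0.4296, 0.1384, 0.2901]
tool_rot: [[-0.273, 0.962, -0.0], [0.962, 0.273, 0.017], [0.016, 0.005, -1.0]]
ft_force: [0.8, -0.8, 0.3]
gripper_width: 1.002
```

```bash
python3 -c "
from h import *
to([.396,.224,.15],4.1)"; python3 snap.py wrist w9
```

```text
t 14.18 pos [0.4296 0.1384 0.2901] d mm [ -33.6   85.6 -140.1] rot [ -0.96   0.1  -11.74] F [ 0.8 -0.8  0.3] w 94.2 q [ 10.  -8.  82.   1. 106.  -6.]
t 14.18 pos [0.4296 0.1384 0.2901] jaw 15.833182361096789 q [  9.908   -7.9304  81.6572   0.9906 106.1065  -5.6511] F [ 0.8408 -0.781   0.2588] w 1.0016579334283522 camC [0.4102 0.2034 0.4705] z [-0.      0.0169 -0.9999]
```

View pics/w9.png

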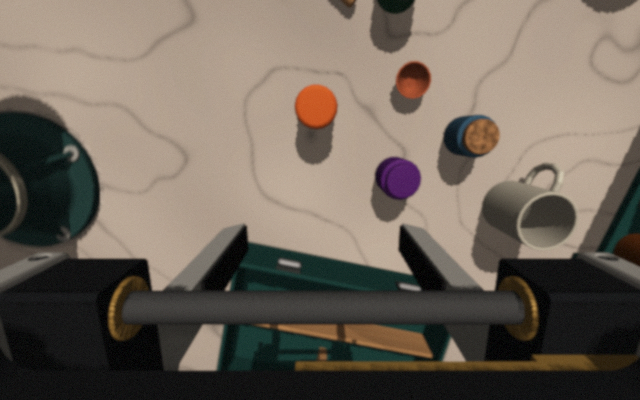

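Run:
```python
from h import *
f=np.load("w9.npz");P={k:f[k] for k in('fx','fy','cx','cy','R','t')}
for nm,(u,v),z in [('gr',(316,105.5),.066),('pur',(401,178),.064),('cum',(481,137),.064),('bowl',(414,80),.024),('mug',(546,220),.092)]: print(nm,ray('',u,v,z,P))
to(np.r_[ray('',316,105.5,.066,P)[:2],.016],4.1)
```

```text
gr [0.3949 0.2292 0.066 ]
pur [0.5297 0.1707 0.064 ]
cum [0.6125 0.2504 0.064 ]
bowl [0.514  0.3013 0.024 ]
mug [0.72   0.1724 0.092 ]
t 14.23 pos [0.4232 0.1415 0.2805] d mm [ -28.4   87.7 -264.5] rot [ -1.11  -1.   -11.66] F [-3.5  1.3 -7.5] w 94.0 q [ 10.  -8.  83.   1. 106.  -5.]
```

Request:
{"name": "apply_moves", "arguments": {"targets": [[-8, 24, -25, -0.5, 0, -4, -1], [-8, 24, -30, -0.5, 0, -4, -1], [-8, 24, -35, 0, 0, -4, -1], [-5, 12, -35, 0, 0, 0, -1], [0, 4, -20, 0, 0, 0, -1]]}}

```text
time_s: 14.65
position: [0.3886, 0.2249, 0.1297]
tool_rot: [[-0.073, 0.997, -0.029], [0.997, 0.073, 0.0], [0.002, -0.029, -1.0]]
ft_force: [0.3, -0.3, 0.4]
gripper_width: 0.999
```

```bash
python3 -c "
from h import *
to([.395,.226,.022],4.1)"; python3 snap.py wrist w10
```

```text
t 14.65 pos [0.3886 0.2249 0.1297] d mm [   6.4    1.1 -107.7] rot [-0.01 -1.68 -0.11] F [ 0.3 -0.3  0.4] w 93.9 q [22. -5. 97.  1. 89. 18.]
t 14.65 pos [0.3886 0.2249 0.1297] jaw 4.20895575879902 q [22.3065 -5.2724 97.4389  0.6505 89.3864 18.0838] F [ 0.3256 -0.291   0.4326] w 0.9986594689563495 camC [0.3881 0.2953 0.3091] z [-0.0294  0.0002 -0.9996]
```

View pics/w10.png

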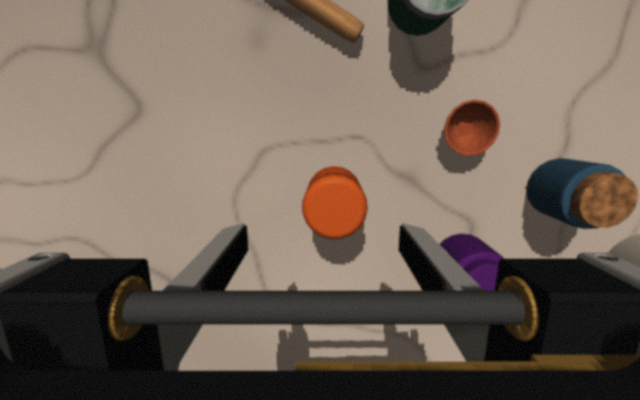

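Run:
```python
from h import *
f=np.load("w10.npz");P={k:f[k] for k in('fx','fy','cx','cy','R','t')}
print(ray('',335,207,.066,P),ray('',474,128,.024,P),'cum',ray('',604,199,.064,P))
to(np.r_[ray('',335,207,.066,P)[:2],.022],4.1)
```

```text
[0.3954 0.2296 0.066 ] [0.5145 0.3016 0.024 ] cum [0.6097 0.2536 0.064 ]
t 14.7 pos [0.3865 0.224  0.1259] d mm [   8.9    5.6 -103.9] rot [ 0.14 -2.09 -0.11] F [-1.   0.2 -2. ] w 94.3 q [22. -5. 98.  1. 89. 18.]
```

Request:
{"name": "apply_moves", "arguments": {"targets": [[4, 2, -28, 0, -1, 0, -1], [3, 2, -28, 0, -0.7, 0, -1], [1, 1, -26, 0, 0, 0, -1], [0, 0, -14, 0, 0, 0, -1], [0, 0, -3, 0, 0, 0, -1]]}}

```text
time_s: 15.12
position: [0.3913, 0.2263, 0.0196]
tool_rot: [[-0.089, 0.996, -0.012], [0.996, 0.089, -0.006], [-0.005, -0.012, -1.0]]
ft_force: [-0.1, -0.7, -0.7]
gripper_width: 1.0
```

```bash
python3 -c "
from h import *
to([.395,.229,.022],4.1)"
```

```text
t 15.12 pos [0.3913 0.2263 0.0196] d mm [3.7 2.7 2.4] rot [ 0.32 -0.67 -0.99] F [-0.1 -0.7 -0.7] w 94.0 q [ 23.  -0. 106.  -0.  75.  18.]
```

Request:
{"name": "apply_moves", "arguments": {"targets": [[3, 2, 2, 0.3, -0.6, -0.8, 0], [0, 0, 0, 0, 0, 0, 0.8], [0, 0, 0, 0, 0, 0, 0.8], [0, 0, 0, 0, 0, 0, 0.8], [0, 0, 0, 0, 0, 0, 0.8]]}}

```text
time_s: 15.53
position: [0.3966, 0.2276, 0.0247]
tool_rot: [[-0.076, 0.997, 0.002], [0.997, 0.076, 0.001], [0.001, 0.003, -1.0]]
ft_force: [-0.5, 0.0, 0.2]
gripper_width: 0.683
```

Request:
{"name": "apply_moves", "arguments": {"targets": [[0, 0, 0, 0, 0, 0, 0.8], [0, 0, 0, 0, 0, 0, 0.8], [0, 0, 10, 0, 0, 0, 0.8], [0, 0, 30, 0, 0, 0, 0.8], [0, 0, 35, 0, 0, 0, 0.8]]}}

```text
time_s: 15.95
position: [0.3913, 0.2254, 0.0964]
tool_rot: [[-0.076, 0.997, -0.012], [0.997, 0.076, -0.005], [-0.004, -0.012, -1.0]]
ft_force: [-0.1, -0.7, -1.2]
gripper_width: 0.592
```

```bash
python3 -c "
from h import *
to(ch(-56.5,-98,150),4.1)"
```

```text
t 15.95 pos [0.3913 0.2254 0.0964] d mm [  21.4 -276.5   53.6] rot [ 0.26 -0.66 -0.28] F [-0.1 -0.7 -1.2] w 55.7 q [ 23.  -4. 100.   0.  85.  18.]
```

Request:
{"name": "apply_moves", "arguments": {"targets": [[3, -30, 27, 0, -0.5, -0.3, 0.8], [3, -36, 20, 0, 0, 0, 0.8], [3, -38, 10, 0, 0, 0, 0.8], [3, -38, 0, 0, 0, 0, 0.8], [2, -38, 0, 0, 0, 0, 0.8]]}}

```text
time_s: 16.37
position: [0.4085, 0.0469, 0.1694]
tool_rot: [[-0.088, 0.996, 0.018], [0.996, 0.088, 0.002], [-0.0, 0.018, -1.0]]
ft_force: [0.2, 0.5, -1.4]
gripper_width: 0.592
```

Request:
{"name": "apply_moves", "arguments": {"targets": [[2, -36, 0, 0, 0, 0, 0.8], [2, -32, 0, 0, 0, 0, 0.8], [1, -22, 0, 0, 0, 0, 0.8], [0, -10, 0, 0, 0, 0, 0.8], [0, 0, 0, 0, 0, 0, 0.8]]}}

```text
time_s: 16.78
position: [0.4131, -0.0647, 0.1755]
tool_rot: [[-0.079, 0.996, 0.027], [0.997, 0.079, -0.004], [-0.006, 0.026, -1.0]]
ft_force: [-0.3, 0.5, -1.5]
gripper_width: 0.594
```

```bash
python3 -c "
from h import *
to(ch(-56.5,-98,35),4.1)"; python3 snap.py wrist w11
```

```text
t 16.78 pos [ 0.4131 -0.0647  0.1755] d mm [  -0.4   13.5 -140.5] rot [ 0.24  1.53 -0.45] F [-0.3  0.5 -1.5] w 55.8 q [-17. -13.  99.   0.  93. -21.]
t 16.78 pos [ 0.4131 -0.0647  0.1755] jaw 4.556830448010853 q [-16.8693 -13.0061  98.8294   0.2245  92.6456 -21.4082] F [-0.3261  0.4712 -1.4594] w 0.593546152018554 camC [0.4022 0.0064 0.3543] z [ 0.0267 -0.004  -0.9996]
```

View pics/w11.png

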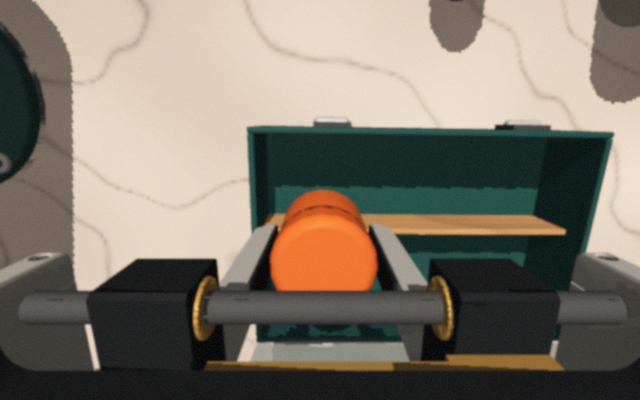

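Request:
{"name": "apply_moves", "arguments": {"targets": [[0, 13, -10, 0, 1, -0.4, 0.8], [0, 2, -32, 0, 0, 0, 0.8], [0, 0, -32, 0, 0, 0, 0.8], [0, 0, -30, 0, 0, 0, 0.8], [0, 0, -15, 0, 0, 0, 0.8]]}}

```text
time_s: 17.25
position: [0.4175, -0.0444, 0.0611]
tool_rot: [[-0.077, 0.997, 0.026], [0.997, 0.077, -0.004], [-0.006, 0.026, -1.0]]
ft_force: [-0.5, -0.5, -1.9]
gripper_width: 0.593
```

```bash
python3 -c "
from h import *
to(ch(-56.5,-98,31),4.1)"
```

```text
t 17.25 pos [ 0.4175 -0.0444  0.0611] d mm [ -4.8  -6.8 -30.1] rot [ 0.25  1.5  -0.3 ] F [-0.5 -0.5 -1.9] w 55.7 q [-14.  -9. 109.   0.  79. -18.]
```

Request:
{"name": "apply_moves", "arguments": {"targets": [[-3, -5, -9, 0, 1.2, 0, 0.8], [-1, -2, -8, 0, 0.3, 0, 0.8], [0, 0, -6, 0, 0, 0, 0.8], [0, 0, -4, 0, 0, 0, 0.8], [0, 0, 0, 0, 0, 0, 0.8]]}}

```text
time_s: 17.67
position: [0.4119, -0.0481, 0.0329]
tool_rot: [[-0.083, 0.997, -0.007], [0.997, 0.083, -0.002], [-0.002, -0.008, -1.0]]
ft_force: [0.2, -0.6, -1.8]
gripper_width: 0.592
```

```bash
python3 -c "
from h import *
to(ch(-56.5,-98,31),4.1)"
```

```text
t 17.67 pos [ 0.4119 -0.0481  0.0329] d mm [ 0.9 -3.1 -1.9] rot [ 0.14 -0.43 -0.66] F [ 0.2 -0.6 -1.8] w 55.7 q [-14.  -6. 110.  -0.  77. -19.]
```

Request:
{"name": "apply_moves", "arguments": {"targets": [[0, -2, -3, 0, 0, 0, 0.8], [0, 0, -1, 0, 0, 0, 0.8], [0, 0, 0, 0, 0, 0, -0.5], [0, 0, 0, 0, 0, 0, -0.5], [0, 0, 0, 0, 0, 0, -0.5]]}}

```text
time_s: 18.08
position: [0.4166, -0.0508, 0.0338]
tool_rot: [[-0.083, 0.997, 0.003], [0.997, 0.083, -0.004], [-0.004, 0.003, -1.0]]
ft_force: [-0.1, -0.6, -0.3]
gripper_width: 0.74
```

```bash
python3 -c "
from h import *
to(ch(-56.5,-98,31),4.1)"
```

```text
t 18.08 pos [ 0.4166 -0.0508  0.0338] d mm [-3.9 -0.3 -2.8] rot [ 0.23  0.19 -0.67] F [-0.1 -0.6 -0.3] w 69.6 q [-15.  -6. 110.  -0.  76. -19.]
```

Request:
{"name": "apply_moves", "arguments": {"targets": [[0, 0, 25, 0, 0, 0, -0.5], [0, 0, 38, 0, 0, 0, -0.5], [0, 0, 38, 0, 0, 0, -0.5], [2, 15, 35, 0, 0, 0, -1], [5, 25, 20, 0, 0, 0, -1]]}}

```text
time_s: 18.5
position: [0.4169, -0.0117, 0.1889]
tool_rot: [[-0.076, 0.997, -0.012], [0.997, 0.076, -0.002], [-0.001, -0.012, -1.0]]
ft_force: [1.2, -0.2, 0.1]
gripper_width: 0.858
```

```bash
python3 -c "
from h import *
to([.611,.25,.2],4.1)"; python3 snap.py wrist w12; python3 snap.py side s12
```

```text
t 18.5 pos [ 0.4169 -0.0117  0.1889] d mm [194.1 261.7  11.1] rot [ 0.12 -0.69 -0.26] F [ 1.2 -0.2  0.1] w 80.7 q [ -9. -12.  96.  -0.  96. -14.]
t 18.5 pos [ 0.4169 -0.0117  0.1889] jaw 4.3630978518648345 q [ -9.2122 -11.514   96.0985  -0.2345  96.0751 -13.5992] F [ 1.1939 -0.2078  0.0867] w 0.8580077028185957 camC [0.4131 0.0591 0.368 ] z [-0.012  -0.0022 -0.9999]
t 18.55 pos [ 0.4195 -0.0075  0.1925] jaw 4.621779598310232 q [ -8.8146 -11.5845  95.7399   0.0424  96.1061 -13.4318] F [1.8803 2.1523 2.6934] w 0.8972155092658025 camC [0.0023 0.8533 1.1806] z [-0.0044  0.0014 -1.    ]
```

View pics/s12.png

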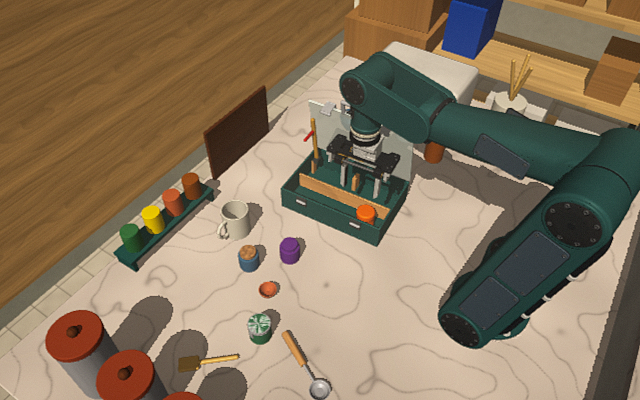

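View pics/w12.png

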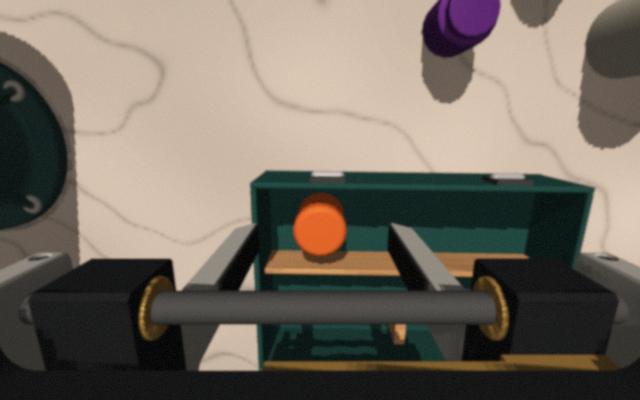

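Request:
{"name": "apply_moves", "arguments": {"targets": [[19, 25, 0, 0, -0.3, 0, -1], [20, 27, 0, 0, 0, 0, -1], [20, 28, 0, 0, 0, 0, -1], [20, 28, 0, 0, 0, 0, -1], [20, 28, 0, 0, 0, 0, -1]]}}

```text
time_s: 19.02
position: [0.5181, 0.1249, 0.1869]
tool_rot: [[-0.074, 0.997, -0.002], [0.997, 0.074, -0.008], [-0.008, -0.003, -1.0]]
ft_force: [0.9, 0.0, 0.3]
gripper_width: 0.998
```

Request:
{"name": "apply_moves", "arguments": {"targets": [[20, 28, 0, 0, 0, 0, -1], [20, 28, -8, 0, 0, 0, -1], [20, 28, -10, 0, 0, 0, -1], [20, 22, -10, 0, 0, 0, -1], [10, 8, -10, 0, 0, 0, -1]]}}

```text
time_s: 19.43
position: [0.6122, 0.2447, 0.1402]
tool_rot: [[-0.077, 0.997, -0.007], [0.997, 0.077, -0.012], [-0.011, -0.008, -1.0]]
ft_force: [-0.4, 0.1, -0.1]
gripper_width: 1.0
```

```bash
python3 -c "
from h import *
to([.611,.25,.016],4.1)"; python3 snap.py wrist w13
```

```text
t 19.43 pos [0.6122 0.2447 0.1402] d mm [  -1.2    5.3 -124.2] rot [ 0.66 -0.4  -0.31] F [-0.4  0.1 -0.1] w 94.0 q [17. 21. 67. -1. 93. 13.]
t 19.43 pos [0.6122 0.2447 0.1402] jaw 4.4057125694550345 q [17.1381 20.5305 67.3681 -0.5164 92.6755 12.7084] F [-0.4461  0.1457 -0.113 ] w 0.999837283169739 camC [0.6075 0.3171 0.3187] z [-0.0069 -0.0116 -0.9999]
```

View pics/w13.png

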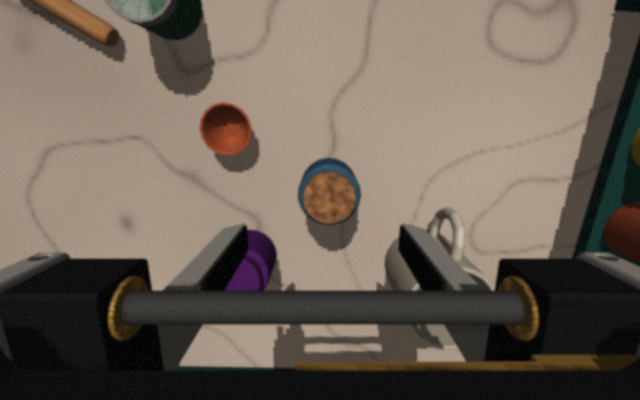

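Run:
```python
from h import *
f=np.load("w13.npz");P={k:f[k] for k in('fx','fy','cx','cy','R','t')}
c=ray('',330,196.5,.064,P);print(c,'handle tip',ray('',447,209,.06,P))
to(np.r_[c[:2],.016],4.1)
```

```text
[0.616  0.2541 0.064 ] handle tip [0.7195 0.2501 0.06  ]
t 19.48 pos [0.6116 0.2446 0.1362] d mm [   4.4    9.6 -120.2] rot [ 0.73 -0.67 -0.32] F [ 0.1  0.1 -1.7] w 94.3 q [17. 21. 68. -1. 93. 13.]
```

Request:
{"name": "apply_moves", "arguments": {"targets": [[1, 4, -28, 0.4, -0.4, 0, -1], [1, 3, -30, 0.3, 0, 0, -1], [1, 2, -30, 0, 0, 0, -1], [0, 0, -20, 0, 0, 0, -1], [0, 0, -6, 0, 0, 0, -1]]}}

```text
time_s: 19.9
position: [0.6131, 0.2494, 0.0124]
tool_rot: [[-0.078, 0.997, -0.009], [0.997, 0.078, -0.005], [-0.005, -0.01, -1.0]]
ft_force: [-0.1, -1.0, -0.5]
gripper_width: 0.999
```

```bash
python3 -c "
from h import *
to([.615,.254,.018],4.1)"; python3 snap.py wrist w14
```

```text
t 19.9 pos [0.6131 0.2494 0.0124] d mm [1.9 4.6 5.6] rot [ 0.31 -0.54 -0.37] F [-0.1 -1.  -0.5] w 93.9 q [17. 25. 76. -0. 79. 13.]
t 19.9 pos [0.6131 0.2494 0.0124] jaw 4.4665490694405685 q [17.2992 25.3609 75.7761 -0.1348 79.4727 12.8567] F [-0.0846 -1.0453 -0.4903] w 0.9991374816555904 camC [0.6087 0.3207 0.1913] z [-0.0095 -0.0054 -0.9999]
```

View pics/w14.png

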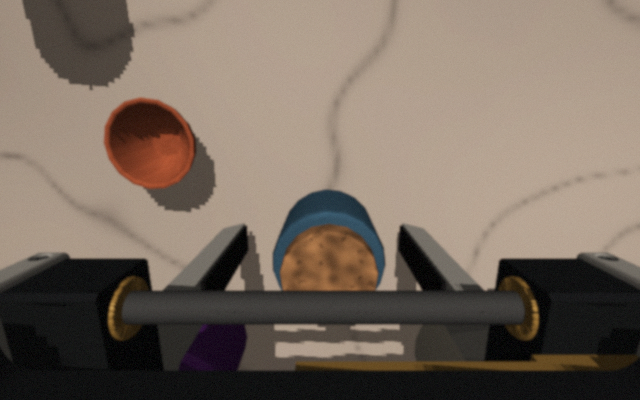

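Request:
{"name": "apply_moves", "arguments": {"targets": [[2, 4, 4, 0.3, -0.4, -0.3, 0], [0, 0, 0, 0, 0, 0, 0.8], [0, 0, 0, 0, 0, 0, 0.8], [0, 0, 0, 0, 0, 0, 0.8], [0, 0, 0, 0, 0, 0, 0.8]]}}

```text
time_s: 20.37
position: [0.6171, 0.2521, 0.0213]
tool_rot: [[-0.07, 0.998, 0.003], [0.998, 0.07, 0.001], [0.001, 0.003, -1.0]]
ft_force: [-0.2, 0.1, -0.5]
gripper_width: 0.685
```

```bash
python3 -c "
from h import *
to([.615,.254,.018],4.1)"
```

```text
t 20.37 pos [0.6171 0.2521 0.0213] d mm [-2.1  1.9 -3.3] rot [-0.06  0.15  0.06] F [-0.2  0.1 -0.5] w 64.4 q [17. 25. 75.  0. 80. 13.]
```

Request:
{"name": "apply_moves", "arguments": {"targets": [[0, 0, 0, 0, 0, 0, 0.8], [0, 0, 0, 0, 0, 0, 0.8], [0, 0, 10, 0, 0, 0, 0.8], [0, 0, 30, 0, 0, 0, 0.8], [0, 0, 35, 0, 0, 0, 0.8]]}}

```text
time_s: 20.78
position: [0.6101, 0.2499, 0.0886]
tool_rot: [[-0.071, 0.997, -0.017], [0.997, 0.071, -0.005], [-0.004, -0.018, -1.0]]
ft_force: [0.8, 0.2, -1.9]
gripper_width: 0.612
```

Request:
{"name": "apply_moves", "arguments": {"targets": [[0, 0, 35, 0, 0, 0, 0.8], [0, -20, 30, 0, 0, 0, 0.8], [0, -35, 10, 0, 0, 0, 0.8], [0, -38, 0, 0, 0, 0, 0.8], [0, -38, 0, 0, 0, 0, 0.8]]}}

```text
time_s: 21.2
position: [0.611, 0.1251, 0.1778]
tool_rot: [[-0.086, 0.996, -0.004], [0.996, 0.086, 0.002], [0.002, -0.003, -1.0]]
ft_force: [0.9, 0.0, -3.0]
gripper_width: 0.611
```

```bash
python3 -c "
from h import *
to(ch(-56.5,98,150),4.1)"; python3 snap.py side s14
```

```text
t 21.2 pos [0.611  0.1251 0.1778] d mm [  -2.8 -162.2  -27.8] rot [-0.09 -0.21 -0.82] F [ 0.9  0.  -3. ] w 57.4 q [ 6. 15. 70.  0. 95.  1.]
t 21.2 pos [0.611  0.1251 0.1778] jaw 4.916992959081502 q [ 6.2978 14.9373 70.2071  0.1151 95.0507  1.3909] F [ 0.9325  0.0475 -2.9534] w 0.6111206029984331 camC [0.0023 0.8533 1.1806] z [-0.0036  0.0016 -1.    ]
```

View pics/s14.png

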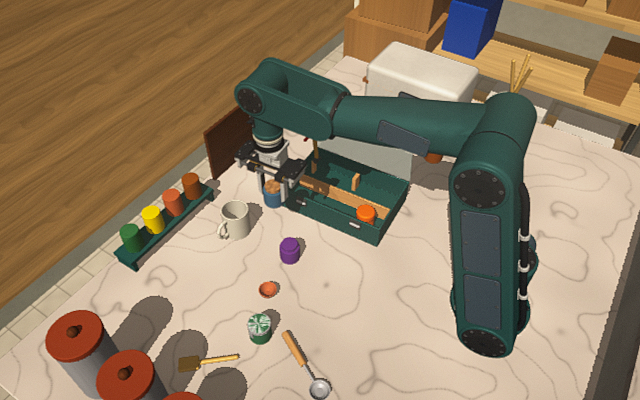

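Request:
{"name": "apply_moves", "arguments": {"targets": [[-1, -36, 0, 0, 0, -0.5, 0.8], [-1, -36, 0, 0, 0, -0.3, 0.8], [0, -34, -5, 0, 0, 0, 0.8], [0, -26, -8, 0, 0, 0, 0.8], [0, -8, -5, 0, 0, 0, 0.8]]}}

```text
time_s: 21.67
position: [0.6088, -0.0265, 0.1638]
tool_rot: [[-0.062, 0.998, 0.002], [0.998, 0.062, -0.007], [-0.007, 0.001, -1.0]]
ft_force: [0.2, 0.4, -3.7]
gripper_width: 0.609
```

```bash
python3 -c "
from h import *
to(ch(-56.5,98,35),4.1)"
```

```text
t 21.67 pos [ 0.6088 -0.0265  0.1638] d mm [  -0.5  -10.6 -128.8] rot [0.38 0.09 0.55] F [ 0.2  0.4 -3.7] w 57.3 q [ -8.  13.  74.  -0.  93. -11.]
```

Request:
{"name": "apply_moves", "arguments": {"targets": [[0, -8, -10, 0.3, 0, 0.5, 0.8], [0, -2, -32, 0, 0, 0, 0.8], [0, 0, -32, 0, 0, 0, 0.8], [0, 0, -25, 0, 0, 0, 0.8], [0, 0, -10, 0, 0, 0, 0.8]]}}

```text
time_s: 22.08
position: [0.6102, -0.0388, 0.0558]
tool_rot: [[-0.065, 0.998, 0.01], [0.998, 0.065, -0.001], [-0.001, 0.01, -1.0]]
ft_force: [-2.2, 0.1, -4.2]
gripper_width: 0.611
```

```bash
python3 -c "
from h import *
to(ch(-56.5,98,28),4.1)"; python3 snap.py wrist w15
```

```text
t 22.08 pos [ 0.6102 -0.0388  0.0558] d mm [ -2.    1.7 -27.8] rot [0.03 0.57 0.37] F [-2.2  0.1 -4.2] w 57.4 q [ -9.  16.  82.   0.  81. -13.]
t 22.08 pos [ 0.6102 -0.0388  0.0558] jaw 3.726423122189422 q [ -8.9874  16.4375  82.4591   0.0591  80.5349 -12.7229] F [-2.1629  0.1172 -4.1584] w 0.61088572244909 camC [0.6032 0.0317 0.235 ] z [ 0.01   -0.0005 -1.    ]
```

View pics/w15.png

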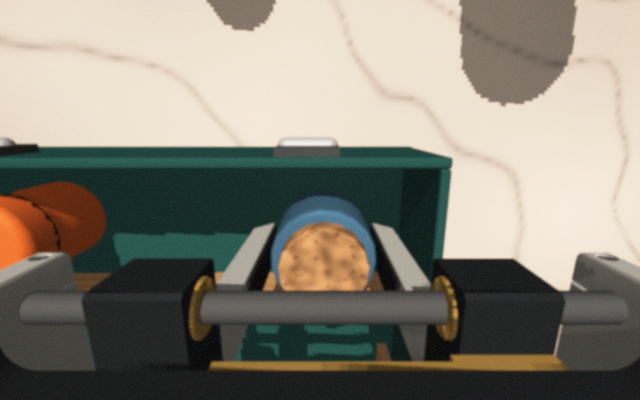

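Request:
{"name": "apply_moves", "arguments": {"targets": [[-2, 1, -10, 0, 0.4, 0.3, 0.8], [-1, 0, -8, 0, 0, 0, 0.8], [0, 0, -6, 0, 0, 0, 0.8], [0, 0, -4, 0, 0, 0, 0.8], [0, 0, -2, 0, 0, 0, 0.8]]}}

```text
time_s: 22.55
position: [0.6086, -0.0358, 0.0284]
tool_rot: [[-0.074, 0.997, 0.005], [0.997, 0.074, -0.001], [-0.001, 0.005, -1.0]]
ft_force: [-8.1, -0.1, 10.6]
gripper_width: 0.616
```

```bash
python3 -c "
from h import *
to(ch(-56.5,98,28),4.1)"
```

```text
t 22.55 pos [ 0.6086 -0.0358  0.0284] d mm [-0.4 -1.3 -0.4] rot [ 0.05  0.28 -0.13] F [-8.1 -0.1 10.6] w 57.9 q [ -9.  18.  84.  -0.  78. -13.]
```

On the floor (contact +10 N). Release and lift.

Request:
{"name": "apply_moves", "arguments": {"targets": [[0, 0, 1, 0, 0, 0, -0.5], [0, 0, 0, 0, 0, 0, -0.5], [0, 0, 0, 0, 0, 0, -0.5], [0, 0, 10, 0, 0, 0, -0.5], [0, 0, 30, 0, 0, 0, -0.5]]}}

```text
time_s: 22.97
position: [0.6092, -0.0356, 0.0705]
tool_rot: [[-0.074, 0.997, 0.005], [0.997, 0.074, -0.001], [-0.001, 0.005, -1.0]]
ft_force: [-0.5, 1.0, -0.5]
gripper_width: 0.75
```

Request:
{"name": "apply_moves", "arguments": {"targets": [[0, 0, 38, 0, 0, 0, -0.5], [0, 0, 38, 0, 0, 0, -0.5], [0, 10, 35, 0, 0, 0, -0.8], [-8, 30, 10, 0, 0, 0, -1], [-12, 35, 0, 0, 0, 0, -1]]}}

```text
time_s: 23.38
position: [0.5932, 0.0347, 0.2086]
tool_rot: [[-0.063, 0.998, 0.023], [0.998, 0.063, -0.004], [-0.006, 0.023, -1.0]]
ft_force: [0.9, 0.3, 0.2]
gripper_width: 0.925
```

```bash
python3 -c "
from h import *
to([.455,.405,.15],4.1)"; python3 snap.py wrist w16; python3 snap.py side s16
```

```text
t 23.38 pos [0.5932 0.0347 0.2086] d mm [-138.2  370.3  -58.6] rot [0.23 1.35 0.47] F [0.9 0.3 0.2] w 87.0 q [-2. 10. 73. -0. 96. -6.]
t 23.38 pos [0.5932 0.0347 0.2086] jaw 3.6300584106452027 q [-2.0076  9.5912 73.0862 -0.1924 95.9706 -5.6562] F [0.8761 0.2764 0.16  ] w 0.9252816474537957 camC [0.584  0.1059 0.3875] z [ 0.0235 -0.0042 -0.9997]
t 23.43 pos [0.5911 0.0421 0.2098] jaw 4.0423393161230905 q [-1.4932  9.3523 73.2308  0.1401 96.067  -5.5191] F [-1.3926  2.155   1.8849] w 0.9675783101084752 camC [0.0023 0.8533 1.1806] z [ 0.0236  0.0018 -0.9997]
```

View pics/w16.png

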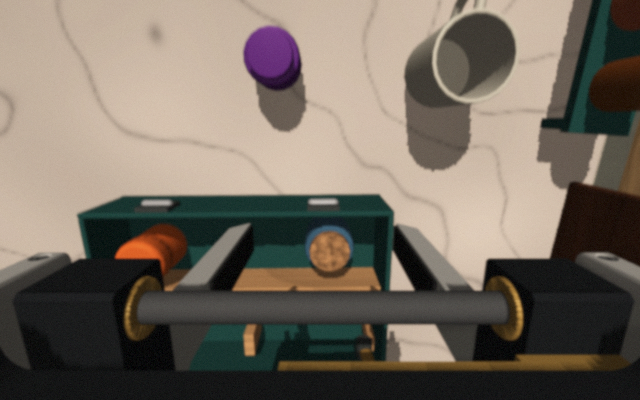

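View pics/s16.png

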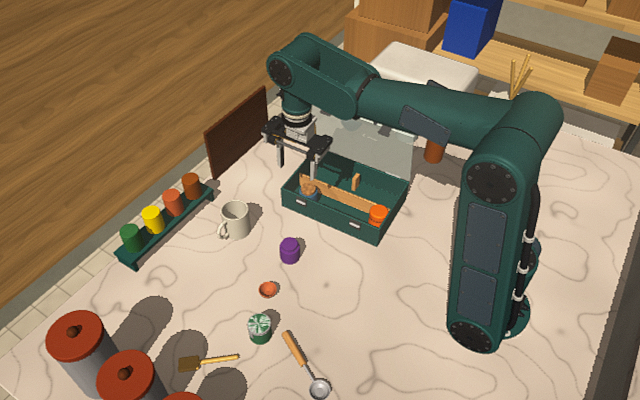

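Request:
{"name": "apply_moves", "arguments": {"targets": [[-14, 36, 0, 0, 1, 0, -1], [-14, 37, 0, 0, 0.3, 0, -1], [-14, 37, 0, 0, 0, 0, -1], [-14, 37, 0, 0, 0, 0, -1], [-14, 37, 0, 0, 0, 0, -1]]}}

```text
time_s: 23.9
position: [0.5231, 0.2198, 0.212]
tool_rot: [[-0.058, 0.998, 0.008], [0.998, 0.058, -0.006], [-0.007, 0.007, -1.0]]
ft_force: [0.5, -0.7, 0.6]
gripper_width: 1.001
```

Request:
{"name": "apply_moves", "arguments": {"targets": [[-14, 37, 0, 0, 0, 0, -1], [-14, 37, -5, 0, 0, 0, -1], [-14, 36, -5, 0, 0, 0, -1], [-13, 30, -10, 0, 0, 0, -1], [-5, 8, -10, 0, 0, 0, -1]]}}

```text
time_s: 24.32
position: [0.4609, 0.3776, 0.187]
tool_rot: [[-0.06, 0.998, 0.018], [0.998, 0.06, 0.0], [-0.001, 0.018, -1.0]]
ft_force: [-0.2, -0.9, 0.4]
gripper_width: 1.001
```

```bash
python3 -c "
from h import *
to([.455,.405,.02],4.1)"; python3 snap.py wrist w17; python3 snap.py side s17
```

```text
t 24.32 pos [0.4609 0.3776 0.187 ] d mm [  -5.9   27.4 -167. ] rot [-0.01  1.02  0.63] F [-0.2 -0.9  0.4] w 94.1 q [34. 10. 75. -1. 94. 31.]
t 24.32 pos [0.4609 0.3776 0.187 ] jaw 3.465800137695849 q [34.2128 10.4695 74.5019 -0.5747 94.1827 30.7014] F [-0.2464 -0.8695  0.4096] w 1.0005983606608824 camC [0.4529 0.4481 0.3662] z [ 0.0178  0.     -0.9998]
t 24.37 pos [0.4598 0.3769 0.1845] jaw 3.506121276543015 q [34.2166 10.5292 74.7182 -0.5748 94.1537 30.6672] F [-1.1423 -0.7888 -1.3746] w 1.00177251737395 camC [0.0023 0.8533 1.1806] z [ 0.0143 -0.0024 -0.9999]
```

View pics/w17.png

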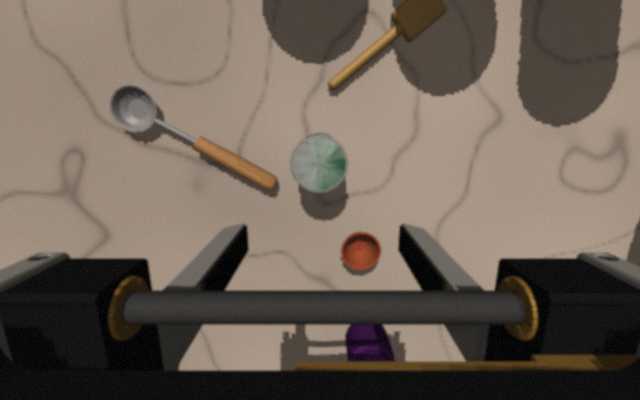

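View pics/s17.png

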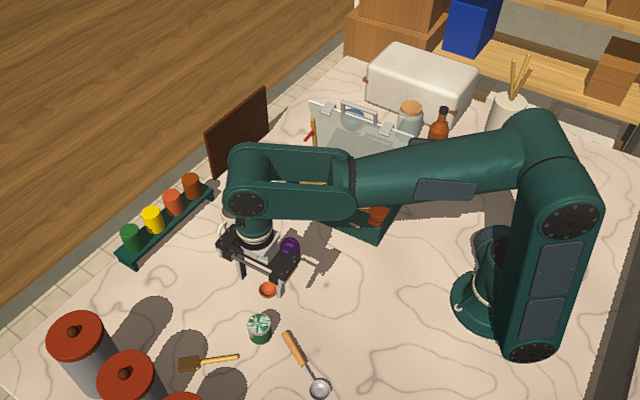

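Run:
```python
from h import *
f=np.load("w17.npz");P={k:f[k] for k in('fx','fy','cx','cy','R','t')}
c=ray('',319,163,.058,P);print(c,'spoon end',ray('',275,184,.01,P),'sp',ray('',200,143,.01,P),'scoop',ray('',332,86,.01,P),'bowl',ray('',361,251,.024,P))
to(np.r_[c[:2],.02],4.1)
print('grinder? ')
```

```text
[0.4562 0.4094 0.058 ] spoon end [0.4063 0.3754 0.01  ] sp [0.3199 0.418  0.01  ] scoop [0.4661 0.4888 0.01  ] bowl [0.5134 0.302  0.024 ]
t 24.42 pos [0.461  0.3745 0.185 ] d mm [  -4.8   34.9 -165. ] rot [0.26 0.85 0.69] F [ 0.1 -0.8 -0.4] w 94.3 q [34. 10. 75. -1. 94. 31.]
grinder?
```

Run:
```python
import cv2
im=cv2.imread("pics/w17.png")[110:230,240:400];cv2.imwrite("pics/c7.png",cv2.resize(im,None,fx=4,fy=4,interpolation=2))
im=cv2.imread("pics/s17.png")[290:370,220:320];cv2.imwrite("pics/c8.png",cv2.resize(im,None,fx=5,fy=5,interpolation=2))
```

```text
(no output)
```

View pics/c7.png

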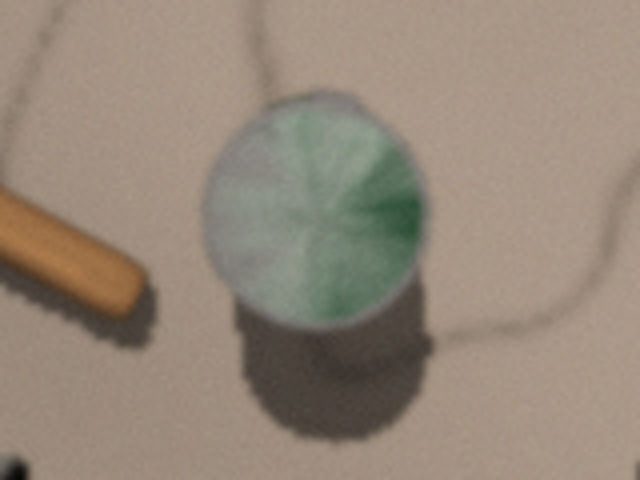

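View pics/c8.png

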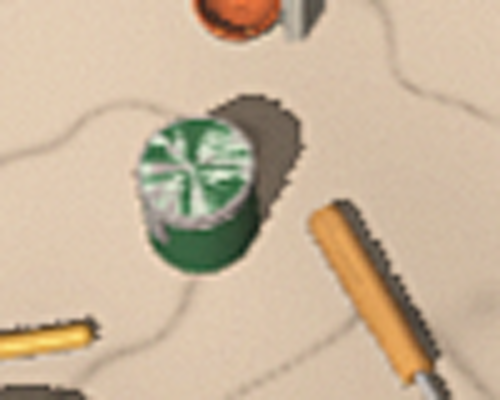

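Request:
{"name": "apply_moves", "arguments": {"targets": [[-1, 10, -15, 0, 0.5, -4, -0.75], [-1, 10, -20, 0, 0.3, -4, -0.75], [-1, 8, -25, 0, 0, -3, -0.75], [-1, 5, -25, 0, 0, 0, -0.75], [0, 1, -10, 0, 0, 0, -0.75]]}}

```text
time_s: 24.83
position: [0.4663, 0.4023, 0.095]
tool_rot: [[0.151, 0.988, 0.015], [0.989, -0.151, -0.005], [-0.003, 0.015, -1.0]]
ft_force: [0.2, -0.1, -0.4]
gripper_width: 0.877
```

```bash
python3 -c "
from h import *
to([.456,.409,.02],-8)"; python3 snap.py wrist w18
```

```text
t 24.83 pos [0.4663 0.4023 0.095 ] d mm [-10.3   6.7 -75. ] rot [0.27 0.84 0.68] F [ 0.2 -0.1 -0.4] w 82.4 q [36. 16. 79. -1. 85. 45.]
t 24.83 pos [0.4663 0.4023 0.095 ] jaw -8.674895299285915 q [35.9247 15.5218 78.9798 -0.7174 84.9849 44.6602] F [ 0.1689 -0.1025 -0.3895] w 0.8766758295401014 camC [0.4734 0.473  0.2741] z [ 0.0146 -0.0048 -0.9999]
```

View pics/w18.png

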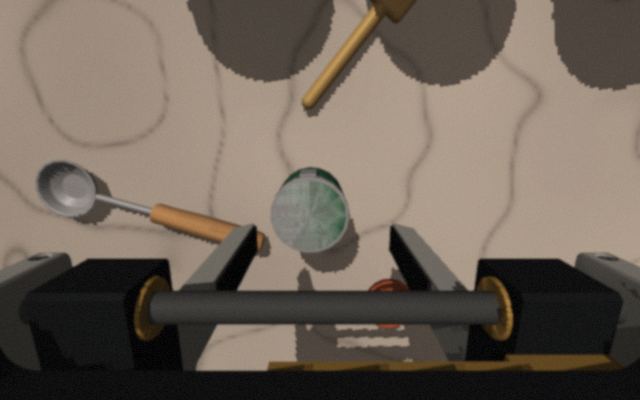

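Run:
```python
from h import *
f=np.load("w18.npz");P={k:f[k] for k in('fx','fy','cx','cy','R','t')}
c=ray('',310,214,.058,P);print(c,'spoon end',ray('',262,243,.01,P))
to(np.r_[c[:2],.02],-8)
```

```text
[0.4571 0.4094 0.058 ] spoon end [0.4053 0.3746 0.01  ]
t 24.88 pos [0.466  0.4016 0.0939] d mm [ -8.9   7.8 -73.9] rot [0.37 0.74 0.69] F [ 0.3  0.1 -0.5] w 82.4 q [36. 16. 79. -1. 85. 45.]
```

Request:
{"name": "apply_moves", "arguments": {"targets": [[-8, 7, -5, 0.3, 0.6, 0, -0.75], [-1, 1, -22, 0, 0, 0, -0.75], [0, 0, -24, 0, 0, 0, -0.75], [0, 0, -18, 0, 0, 0, -0.75], [0, 0, -4, 0, 0, 0, -0.75]]}}

```text
time_s: 25.3
position: [0.4635, 0.4082, 0.0278]
tool_rot: [[0.158, 0.987, 0.013], [0.987, -0.158, 0.007], [0.009, 0.012, -1.0]]
ft_force: [-0.8, -0.9, 0.4]
gripper_width: 0.881
```

```bash
python3 -c "
from h import *
to([.457,.409,.02],-8)"
```

```text
t 25.3 pos [0.4635 0.4082 0.0278] d mm [-6.5  0.8 -7.8] rot [-0.41  0.73  1.09] F [-0.8 -0.9  0.4] w 82.8 q [36. 18. 83. -0. 77. 45.]
```

Request:
{"name": "apply_moves", "arguments": {"targets": [[-6, 1, -7, -0.3, 0.5, 0, -0.6], [0, 0, 0, 0, 0, 0, 0.8], [0, 0, 0, 0, 0, 0, 0.8], [0, 0, 0, 0, 0, 0, 0.8], [0, 0, 0, 0, 0, 0, 0.8]]}}

```text
time_s: 25.72
position: [0.4598, 0.41, 0.026]
tool_rot: [[0.16, 0.987, 0.008], [0.987, -0.16, 0.006], [0.007, 0.007, -1.0]]
ft_force: [1.1, 0.1, -3.0]
gripper_width: 0.615
```

```bash
python3 -c "
from h import *
to([.457,.409,.02],-8)"
```

```text
t 25.72 pos [0.4598 0.41   0.026 ] d mm [-2.8 -1.  -6. ] rot [-0.33  0.47  1.2 ] F [ 1.1  0.1 -3. ] w 57.9 q [36. 18. 84. -0. 77. 46.]
```

Request:
{"name": "apply_moves", "arguments": {"targets": [[0, 0, 0, 0, 0, 0, 0.8], [0, 0, 0, 0, 0, 0, 0.8], [0, 0, 10, 0, 0, 0, 0.8], [0, 0, 30, 0, 0, 0, 0.8], [0, 0, 35, 0, 0, 0, 0.8]]}}

```text
time_s: 26.13
position: [0.4542, 0.4059, 0.0944]
tool_rot: [[0.16, 0.987, -0.007], [0.987, -0.16, -0.006], [-0.007, -0.006, -1.0]]
ft_force: [0.1, 0.1, -2.4]
gripper_width: 0.611
```

Request:
{"name": "apply_moves", "arguments": {"targets": [[0, -10, 30, 0, 0, 4, 0.8], [3, -30, 25, 0, 0, 4, 0.8], [4, -36, 10, 0, 0, 4, 0.8], [5, -38, 0, 0, 0, 0, 0.8], [5, -38, 0, 0, 0, 0, 0.8]]}}

```text
time_s: 26.55
position: [0.473, 0.2587, 0.1759]
tool_rot: [[-0.073, 0.997, 0.011], [0.997, 0.073, 0.005], [0.005, 0.011, -1.0]]
ft_force: [2.0, -0.7, -2.0]
gripper_width: 0.614
```

Request:
{"name": "apply_moves", "arguments": {"targets": [[5, -38, 0, 0, 0, 0, 0.8], [5, -38, 0, 0, 0, 0, 0.8], [5, -38, 0, 0, 0, 0, 0.8], [5, -38, 0, 0, 0, 0, 0.8], [5, -38, 0, 0, 0, 0, 0.8]]}}

```text
time_s: 26.97
position: [0.498, 0.0609, 0.1833]
tool_rot: [[-0.077, 0.997, 0.022], [0.997, 0.077, 0.007], [0.006, 0.022, -1.0]]
ft_force: [0.5, -0.0, -2.0]
gripper_width: 0.613
```

```bash
python3 -c "
from h import *
to(ch(-56.5,0,150),4.1)"; python3 snap.py wrist w19; python3 snap.py side s19
```

```text
t 26.97 pos [0.498  0.0609 0.1833] d mm [  12.4 -105.   -33.3] rot [-0.41  1.26 -0.32] F [ 0.5 -0.  -2. ] w 57.6 q [ 0. -2. 88.  0. 93. -4.]
t 26.97 pos [0.498  0.0609 0.1833] jaw 4.420223144003066 q [ 0.1982 -1.8918 88.1043  0.4145 92.5261 -4.2028] F [ 0.5098 -0.0018 -2.0137] w 0.6125128765324739 camC [0.4881 0.1299 0.363 ] z [ 0.022   0.0073 -0.9997]
t 27.02 pos [0.4992 0.0528 0.1835] jaw 3.9709445567307573 q [-0.3898 -1.8633 88.0579 -0.0649 92.4954 -4.3625] F [ 0.6994 -4.9135 -2.5214] w 0.612547367883633 camC [0.0023 0.8533 1.1806] z [ 0.0229 -0.0013 -0.9997]
```

View pics/w19.png

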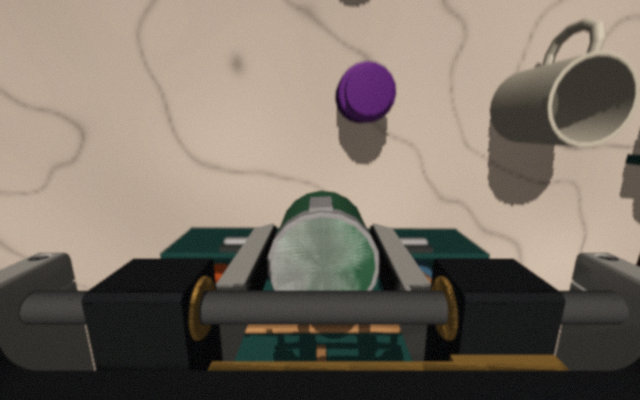

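View pics/s19.png

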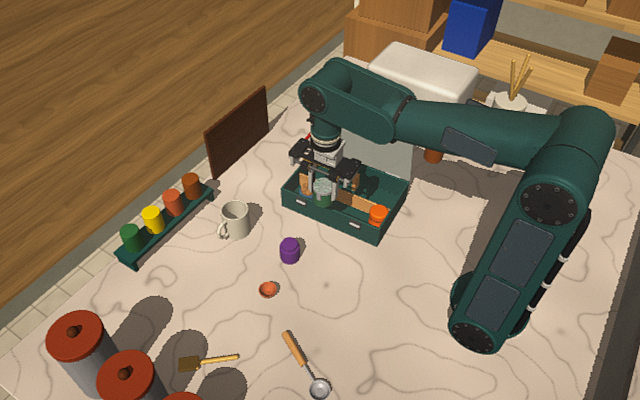

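Request:
{"name": "apply_moves", "arguments": {"targets": [[4, -30, 0, 0, 0.8, -0.2, 0.8], [3, -28, 0, 0, 0.4, 0, 0.8], [2, -22, 0, 0, 0, 0, 0.8], [2, -10, -10, 0, 0, 0, 0.8], [0, 0, -10, 0, 0, 0, 0.8]]}}

```text
time_s: 27.48
position: [0.5114, -0.0349, 0.1682]
tool_rot: [[-0.065, 0.998, 0.01], [0.998, 0.065, 0.006], [0.006, 0.01, -1.0]]
ft_force: [0.2, 0.2, -2.5]
gripper_width: 0.613
```

```bash
python3 -c "
from h import *
to(ch(-56.5,0,33),4.1)"; python3 snap.py wrist w20
```

```text
t 27.48 pos [ 0.5114 -0.0349  0.1682] d mm [  -1.    -9.3 -135.2] rot [-0.37  0.55  0.39] F [ 0.2  0.2 -2.5] w 57.6 q [-11.   0.  88.   0.  92. -14.]
t 27.48 pos [ 0.5114 -0.0349  0.1682] jaw 3.7107157078285518 q [-10.5573   0.4086  87.5385   0.4612  91.5821 -14.2551] F [ 0.2291  0.1793 -2.5498] w 0.6129169074530364 camC [0.5046 0.0344 0.3479] z [ 0.0096  0.0064 -0.9999]
```

View pics/w20.png

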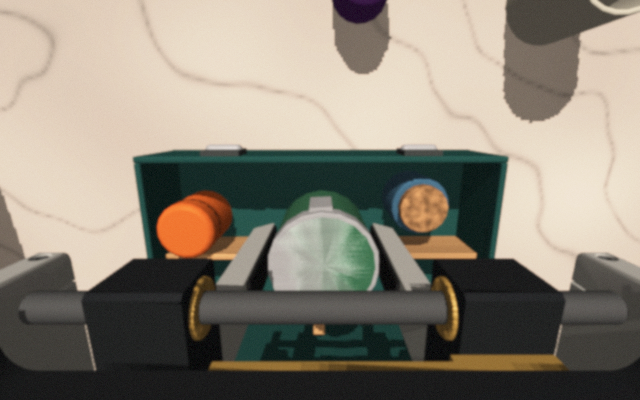

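```bash
python3 - <<'E'
from h import *
f=np.load("w20.npz");P={k:f[k] for k in('fx','fy','cx','cy','R','t')}
X=cloud('',f['d'],P)
def toch(p): d=p[:2]-C0; return np.array([d@EX,d@EY,p[2]])*1000
print('gr',toch(ray('',187.5,228,.072,P)),toch(X[228,187]),'cum',toch(ray('',424,209,.07,P)))
for x,y,z in((-56.5,-98,6),(-56.5,-115,6),): pass
g=toch(ray('',187.5,228,.072,P))
print('proj of base centre if upright',proj('',ch(g[0],g[1],6),P),'band', proj('',ch(g[0],g[1],39),P))
E
python3 -c "
import cv2
im=cv2.imread('pics/w20.png')[140:290,130:280];cv2.imwrite('pics/c9.png',cv2.resize(im,None,fx=4,fy=4,interpolation=2))"
```

```text
gr [ -41.7386 -126.6342   72.    ] [ -41.7301 -127.1222   71.9633] cum [-58.0732  97.1     70.    ]
proj of base centre if upright [[211.6214 209.3933]] band [[200.765  217.7677]]
```

View pics/c9.png

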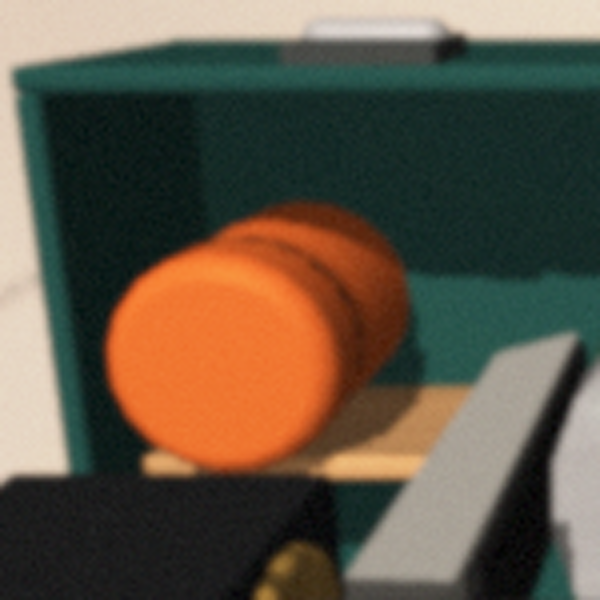

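Request:
{"name": "apply_moves", "arguments": {"targets": [[-1, -8, -12, -0.3, 0.4, 0.4, 0.8], [0, -1, -32, 0, 0, 0, 0.8], [0, 0, -32, 0, 0, 0, 0.8], [0, 0, -25, 0, 0, 0, 0.8], [0, 0, -10, 0, 0, 0, 0.8]]}}

```text
time_s: 27.95
position: [0.5085, -0.037, 0.0499]
tool_rot: [[-0.083, 0.997, 0.001], [0.997, 0.083, 0.004], [0.004, 0.002, -1.0]]
ft_force: [-0.3, 0.5, -2.7]
gripper_width: 0.616
```

```bash
python3 -c "
from h import *
to(ch(-56.5,0,31),4.1)"
```

```text
t 27.95 pos [ 0.5085 -0.037   0.0499] d mm [  2.   -7.2 -18.9] rot [-0.22  0.08 -0.64] F [-0.3  0.5 -2.7] w 57.9 q [-11.   5.  97.   0.  78. -15.]
```

Request:
{"name": "apply_moves", "arguments": {"targets": [[2, -6, -7, 0, 0, -0.5, 0.8], [0, -1, -6, 0, 0, 0, 0.8], [0, 0, -4, 0, 0, 0, 0.8], [0, 0, -4, 0, 0, 0, 0.8], [0, 0, -2, 0, 0, 0, 0.8]]}}

```text
time_s: 28.37
position: [0.509, -0.0418, 0.0313]
tool_rot: [[-0.079, 0.997, -0.004], [0.997, 0.079, 0.004], [0.005, -0.004, -1.0]]
ft_force: [-0.1, -0.2, -2.1]
gripper_width: 0.613
```

```bash
python3 -c "
from h import *
to(ch(-56.5,0,31),4.1)"
```

```text
t 28.37 pos [ 0.509  -0.0418  0.0313] d mm [ 1.5 -2.4 -0.3] rot [-0.25 -0.24 -0.43] F [-0.1 -0.2 -2.1] w 57.6 q [-11.   6.  98.   0.  76. -16.]
```

Not yet touching; lower a little more.

Request:
{"name": "apply_moves", "arguments": {"targets": [[0, 0, -3, 0, 0, 0, 0.8], [0, 0, -3, 0, 0, 0, 0.8], [0, 0, -3, 0, 0, 0, 0.8], [0, 0, 0, 0, 0, 0, 0.8], [0, 0, 0, 0, 0, 0, 0.8]]}}

```text
time_s: 28.78
position: [0.5125, -0.0423, 0.0326]
tool_rot: [[-0.08, 0.997, 0.005], [0.997, 0.08, 0.002], [0.002, 0.005, -1.0]]
ft_force: [-0.1, -0.9, -2.3]
gripper_width: 0.61
```

```bash
python3 -c "
from h import *
to(ch(-56.5,0,31),4.1)"
```

```text
t 28.78 pos [ 0.5125 -0.0423  0.0326] d mm [-2.  -1.8 -1.6] rot [-0.12  0.26 -0.47] F [-0.1 -0.9 -2.3] w 57.3 q [-11.   6.  98.   0.  76. -16.]
```

Request:
{"name": "apply_moves", "arguments": {"targets": [[0, 0, -4, 0, 0, 0, 0.8], [0, 0, -4, 0, 0, 0, 0.8], [0, 0, -4, 0, 0, 0, 0.8], [0, 0, -4, 0, 0, 0, 0.8], [0, 0, -4, 0, 0, 0, 0.8]]}}

```text
time_s: 29.2
position: [0.5139, -0.0427, 0.0303]
tool_rot: [[-0.079, 0.997, 0.006], [0.997, 0.079, 0.001], [0.0, 0.006, -1.0]]
ft_force: [-9.7, 2.4, 20.4]
gripper_width: 0.614
```

```bash
python3 -c "
from h import *
to(ch(-56.5,0,31),4.1)"
```

```text
t 29.2 pos [ 0.5139 -0.0427  0.0303] d mm [-3.4 -1.4  0.7] rot [-0.05  0.36 -0.42] F [-9.7  2.4 20.4] w 57.7 q [-11.   6.  98.   0.  76. -16.]
```

Request:
{"name": "apply_moves", "arguments": {"targets": [[0, 0, 1, 0, 0, 0, -0.5], [0, 0, 1, 0, 0, 0, -0.5], [0, 0, 0, 0, 0, 0, -0.5], [0, 0, 10, 0, 0, 0, -0.5], [0, 0, 30, 0, 0, 0, -0.5]]}}

```text
time_s: 29.62
position: [0.5115, -0.0423, 0.0687]
tool_rot: [[-0.079, 0.997, -0.001], [0.997, 0.079, 0.002], [0.002, -0.001, -1.0]]
ft_force: [-0.1, -0.4, 0.5]
gripper_width: 0.752
```

Request:
{"name": "apply_moves", "arguments": {"targets": [[0, 0, 38, 0, 0, 0, -0.5], [0, 0, 38, 0, 0, 0, -0.5], [0, 12, 38, 0, 0, 4, -0.2], [0, 22, 38, 0, 0, 7, 0], [0, 22, 38, 0, 0, 7, 0]]}}

```text
time_s: 30.03
position: [0.5072, 0.0097, 0.2561]
tool_rot: [[-0.387, 0.922, -0.014], [0.922, 0.387, -0.001], [0.004, -0.014, -1.0]]
ft_force: [0.4, -1.0, -0.9]
gripper_width: 0.573
```

```bash
python3 -c "
from h import *
to([.5245,-.150,.43],94.1)"; python3 snap.py wrist w21; python3 snap.py side s21
```

```text
t 30.03 pos [0.5072 0.0097 0.2561] d mm [  17.3 -159.7  173.9] rot [ 0.58 -0.67 71.34] F [ 0.4 -1.  -0.9] w 53.9 q [ -5.  -0.  78.  -0. 103. -28.]
t 30.03 pos [0.5072 0.0097 0.2561] jaw 22.75652376137887 q [ -5.2102  -0.0833  78.1195  -0.1551 102.7762 -27.9982] F [ 0.4277 -1.0346 -0.9181] w 0.5730600750222716 camC [0.4824 0.0751 0.4356] z [-0.0144 -0.0013 -0.9999]
t 30.08 pos [0.5101 0.013  0.2652] jaw 23.253811243931704 q [ -4.9282  -0.3496  77.3573   0.0329 102.9551 -28.1746] F [1.6936 1.9512 4.7267] w 0.5342795694447866 camC [0.0023 0.8533 1.1806] z [ 0.0007  0.0005 -1.    ]
```

View pics/w21.png

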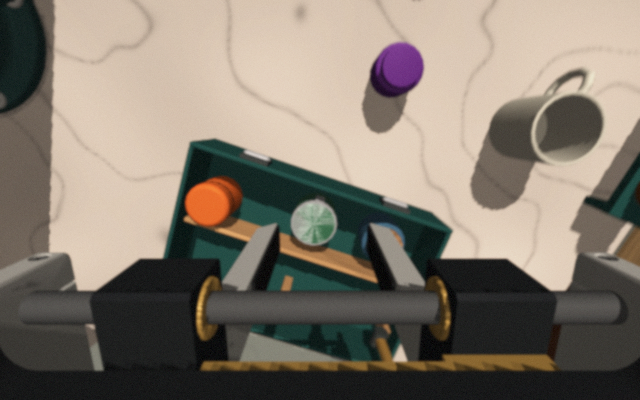

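View pics/s21.png

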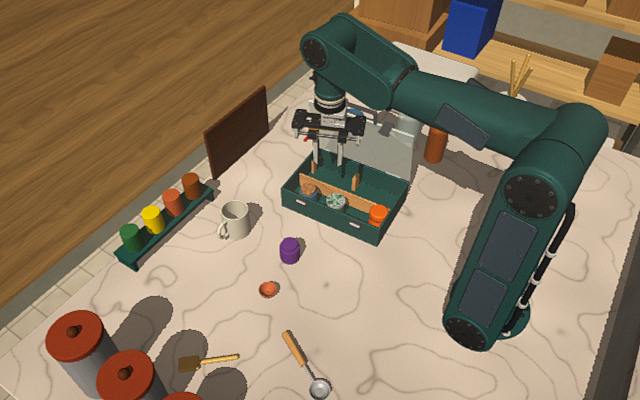

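Request:
{"name": "apply_moves", "arguments": {"targets": [[0, 0, 38, 0, 0, 7, 0.1], [0, 0, 38, 0, 0, 7, 0.1], [2, 0, 38, 0, 0, 7, 0.1], [2, -10, 35, 0, 0, 7, 0.1], [2, -18, 20, 0, 0, 7, 0.1]]}}

```text
time_s: 30.55
position: [0.5075, -0.0141, 0.416]
tool_rot: [[-0.853, 0.521, -0.03], [0.521, 0.853, -0.013], [0.019, -0.026, -0.999]]
ft_force: [-0.1, -1.2, 0.6]
gripper_width: 0.451
```

Request:
{"name": "apply_moves", "arguments": {"targets": [[2, -30, 0, 0, 0, 7, 0.1], [2, -30, 0, 0, 0, 7, 0.1], [2, -30, 0, 0, 0, 7, 0.1], [2, -30, 0, 0, 0, 7, 0.1], [0, -10, -5, 0, 0, 5, 0.1]]}}

```text
time_s: 30.97
position: [0.5179, -0.151, 0.4157]
tool_rot: [[-0.999, -0.037, -0.008], [-0.037, 0.999, -0.026], [0.009, -0.026, -1.0]]
ft_force: [0.2, 0.3, 0.2]
gripper_width: 0.455
```

```bash
python3 -c "
from h import *
to([.5245,-.154,.325],94.1)"; python3 snap.py wrist w22
```

```text
t 30.97 pos [ 0.5179 -0.151   0.4157] d mm [  6.6  -3.  -90.7] rot [ 1.51 -0.41  1.97] F [0.2 0.3 0.2] w 42.8 q [ -21.    7.   52.   -2.  120. -114.]
t 30.97 pos [ 0.5179 -0.151   0.4157] jaw 92.13555405448456 q [ -21.2567    7.0691   52.2939   -1.8096  120.4884 -114.3061] F [0.2202 0.3262 0.1792] w 0.45521898433650204 camC [ 0.4499 -0.147   0.5955] z [-0.0077 -0.0262 -0.9996]
```

View pics/w22.png

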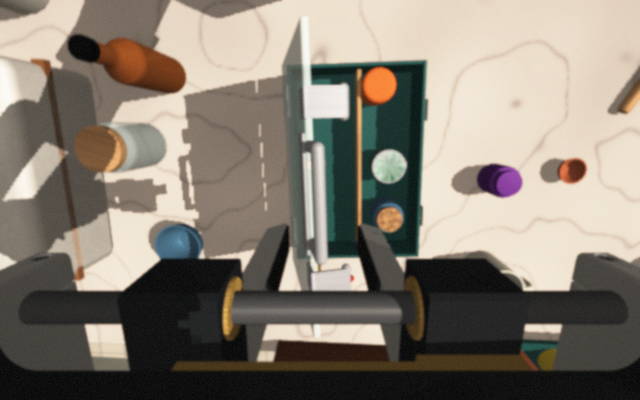

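Request:
{"name": "apply_moves", "arguments": {"targets": [[3, -1, -28, 0.8, -0.2, 1.5, 0.1], [2, -1, -28, 0.6, 0, 0.4, 0.1], [1, 0, -24, 0, 0, 0, 0.1], [0, 0, -8, 0, 0, 0, 0.5], [0, 0, 0, 0, 0, 0, 1]]}}

```text
time_s: 31.43
position: [0.523, -0.1545, 0.3195]
tool_rot: [[-0.998, -0.056, -0.01], [-0.056, 0.998, 0.002], [0.009, 0.003, -1.0]]
ft_force: [-0.5, 0.4, -0.4]
gripper_width: 0.342
```

Request:
{"name": "apply_moves", "arguments": {"targets": [[0, 0, 0, 0, 0, 0, 1], [0, 0, 0, 0, 0, 0, 1], [0, 0, 0, 0, 0, 0, 1], [0, 0, 0, 0, 0, 0, 1], [0, 0, 0, 0, 0, 0, 1]]}}

```text
time_s: 31.85
position: [0.5234, -0.1558, 0.3211]
tool_rot: [[-0.999, -0.052, -0.01], [-0.052, 0.999, -0.003], [0.01, -0.002, -1.0]]
ft_force: [0.5, -2.0, -4.0]
gripper_width: 0.118
```

```bash
python3 arc.py x
```

```text
a 1.339262467079378 resid mm [0.0001 0.8153 3.7045]
t 31.85 pos [ 0.5234 -0.1558  0.3211] d mm [0. 0. 0.] rot [ 0.16 -0.55  1.11] F [ 0.5 -2.  -4. ] w 11.1 q [ -22.    5.   65.   -0.  110. -115.]
```

Gripped at lid 1.34. Raise to ~1.57.

Request:
{"name": "apply_moves", "arguments": {"targets": [[1, -14, 3, 0, -0.4, 0.8, 1], [1, -14, 3, 0, 0, 0, 1], [1, -14, 2, 0, 0, 0, 1], [1, -14, 1, 0, 0, 0, 1], [0, -6, 0, 0, 0, 0, 1]]}}

```text
time_s: 32.27
position: [0.5274, -0.2159, 0.3284]
tool_rot: [[-0.997, -0.073, -0.008], [-0.073, 0.997, 0.009], [0.007, 0.01, -1.0]]
ft_force: [2.6, 2.3, -5.7]
gripper_width: 0.121
```

```bash
python3 arc.py x
```

```text
a 1.569359898591432 resid mm [-0.2949 -0.091   4.9951]
t 32.27 pos [ 0.5274 -0.2159  0.3284] d mm [0. 0. 0.] rot [-0.51 -0.46 -0.07] F [ 2.6  2.3 -5.7] w 11.4 q [ -28.    9.   61.    0.  111. -122.]
```

Request:
{"name": "apply_moves", "arguments": {"targets": [[0, 0, 0, 0, 0, 0, 0.3], [0, 0, 0, 0, 0, 0, 0.3], [0, 0, 0, 0, 0, 0, 0.3], [0, 0, 36, 0, 0, 0, 0.3], [0, 0, 38, 0, 0, -5, 0.3]]}}

```text
time_s: 32.68
position: [0.524, -0.2174, 0.3948]
tool_rot: [[-1.0, 0.021, -0.023], [0.02, 1.0, 0.018], [0.023, 0.017, -1.0]]
ft_force: [0.8, 1.4, 2.6]
gripper_width: 0.347
```

Request:
{"name": "apply_moves", "arguments": {"targets": [[5, 10, 15, 0, 0, -7, 0.2], [9, 10, 0, 0, 0, -7, 0.2], [12, 10, 0, 0, 0, -7, 0.2], [12, 10, 0, 0, 0, -7, 0.2], [13, 10, 0, 0, 0, -7, 0.2]]}}

```text
time_s: 33.1
position: [0.5749, -0.1666, 0.4281]
tool_rot: [[-0.797, 0.604, 0.012], [0.604, 0.797, 0.008], [-0.005, 0.013, -1.0]]
ft_force: [0.0, -0.4, -0.5]
gripper_width: 0.399
```

Request:
{"name": "apply_moves", "arguments": {"targets": [[13, 12, 0, 0, 0, -7, 0.2], [13, 12, 0, 0, 0, -7, 0.2], [13, 10, -5, 0, 0, -7, 0.2], [13, 8, -10, 0, 0, -7, 0.2], [13, 6, -15, 0, 0, -7, 0.2]]}}

```text
time_s: 33.52
position: [0.6428, -0.1134, 0.4107]
tool_rot: [[-0.295, 0.955, 0.035], [0.955, 0.295, -0.013], [-0.022, 0.03, -0.999]]
ft_force: [-0.1, 0.7, 0.2]
gripper_width: 0.396
```

```bash
python3 -c "
from h import *
to([.669,-.122,.175],4.1)"; python3 snap.py wrist w23; python3 snap.py side s23
```

```text
t 33.52 pos [ 0.6428 -0.1134  0.4107] d mm [  26.2   -8.6 -235.7] rot [  0.96   1.91 -13.05] F [-0.1  0.7  0.2] w 37.2 q [-15.  22.  35.  -0. 121. -32.]
t 33.52 pos [ 0.6428 -0.1134  0.4107] jaw 17.17041015123983 q [-14.8794  21.5043  35.1337  -0.2254 121.239  -32.1511] F [-0.1437  0.6857  0.2078] w 0.39621429092491783 camC [ 0.6156 -0.0436  0.5883] z [ 0.0349 -0.0128 -0.9993]
t 33.57 pos [ 0.6444 -0.1118  0.4057] jaw 17.08946842961466 q [-14.7428  21.7352  35.4196  -0.1434 121.0786 -31.8951] F [-0.4844  0.3202 -2.3694] w 0.3989496443928226 camC [0.0023 0.8533 1.1806] z [ 0.0293 -0.0099 -0.9995]
```

View pics/w23.png

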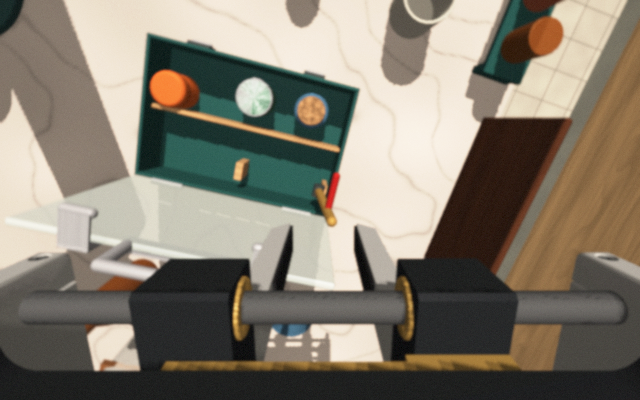

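View pics/s23.png

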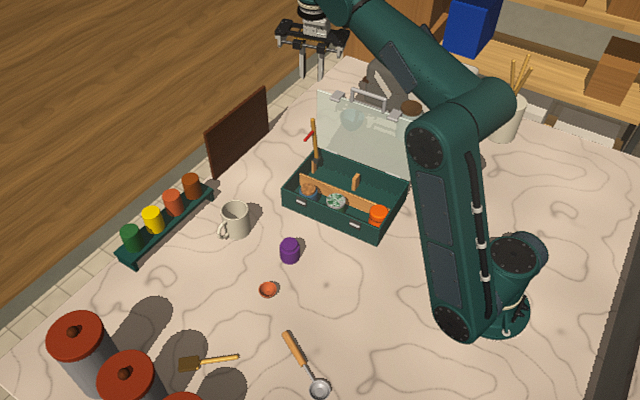

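Run:
```python
from h import *
f=np.load("w23.npz");P={k:f[k] for k in('fx','fy','cx','cy','R','t')}
print(ray('',336,175,.18,P),ray('',332,205,.18,P),'pred grip',ch(32,151,180))
```

```text
[ 0.6661 -0.1083  0.18  ] [ 0.6738 -0.1502  0.18  ] pred grip [ 0.6674 -0.1216  0.18  ]
```

Request:
{"name": "apply_moves", "arguments": {"targets": [[7, -1, -30, 0.4, 1, -6, 0.2], [7, -2, -32, 0.4, 0.6, -6, 0.2], [6, -3, -34, 0, 0, -1, 0.2], [4, -2, -34, 0, 0, 0, 0.2], [0, 0, -30, 0, 0, 0, 0.2]]}}

```text
time_s: 34.03
position: [0.6677, -0.1224, 0.2591]
tool_rot: [[-0.089, 0.996, 0.025], [0.996, 0.089, -0.009], [-0.012, 0.024, -1.0]]
ft_force: [0.4, -0.3, -0.8]
gripper_width: 0.398
```

```bash
python3 -c "
from h import *
to([.669,-.122,.170],4.1)"; python3 snap.py wrist w24
```

```text
t 34.03 pos [ 0.6677 -0.1224  0.2591] d mm [  1.3   0.4 -89.1] rot [ 0.55  1.41 -1.  ] F [ 0.4 -0.3 -0.8] w 37.4 q [-15.  21.  54.  -0. 104. -20.]
t 34.03 pos [ 0.6677 -0.1224  0.2591] jaw 5.109990949658013 q [-15.0975  20.7132  53.726   -0.1524 104.0508 -20.2385] F [ 0.3796 -0.2573 -0.7597] w 0.3983727188206262 camC [ 0.6565 -0.0505  0.4376] z [ 0.0248 -0.0094 -0.9996]
```

View pics/w24.png

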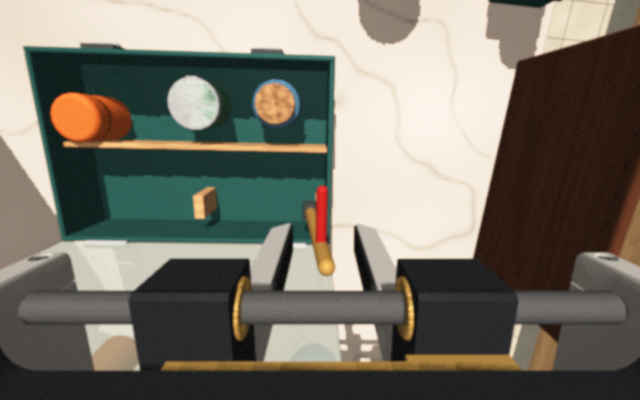

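Request:
{"name": "apply_moves", "arguments": {"targets": [[0, 0, -28, 0.3, 1, -0.8, 0.2], [1, 0, -28, 0.2, 0.3, 0, 0.2], [0, 0, -26, 0, 0, 0, 0.2], [0, 0, -8, 0, 0, 0, 0.4], [0, 0, 0, 0, 0, 0, 1]]}}

```text
time_s: 34.5
position: [0.6621, -0.1238, 0.1635]
tool_rot: [[-0.086, 0.996, -0.012], [0.996, 0.086, 0.002], [0.003, -0.012, -1.0]]
ft_force: [-0.5, 0.3, 0.7]
gripper_width: 0.292
```

Request:
{"name": "apply_moves", "arguments": {"targets": [[0, 0, 0, 0, 0, 0, 1], [0, 0, 0, 0, 0, 0, 1], [0, 0, 0, 0, 0, 0, 1], [0, 0, 0, 0, 0, 0, 1], [0, 0, 0, 0, 0, 0, 1]]}}

```text
time_s: 34.92
position: [0.6634, -0.125, 0.1698]
tool_rot: [[-0.088, 0.996, -0.007], [0.996, 0.088, -0.0], [0.0, -0.007, -1.0]]
ft_force: [-0.7, 0.5, -4.1]
gripper_width: 0.1
```

```bash
python3 pinarc.py 15 -20 0.0
```

```text
a 1.627625650855451 resid mm [ 0.4426 -3.02    3.9635]
[-20.4   1.6  -4.6] 1.45
[-19.5  -1.4  -4. ] 1.28
[-18.5  -1.3  -7.4] 1.11
[-17.   -1.2 -10.5] 0.93
[-14.9  -1.1 -13.3] 0.76
t 34.92 pos [ 0.6634 -0.125   0.1698] d mm [0. 0. 0.] rot [ 0.01 -0.39 -0.95] F [-0.7  0.5 -4.1] w 9.4 q [-15.  22.  62.  -0.  96. -20.]
```

Request:
{"name": "apply_moves", "arguments": {"targets": [[-20, 0, -1, 0, 0, -0.6, 1], [-19, -1, -4, 0, 0, 0, 1], [-18, -1, -7, 0, 0, 0, 1], [-17, -1, -10, 0, 0, 0, 1], [-15, -1, -13, 0, 0, 0, 1]]}}

```text
time_s: 35.33
position: [0.584, -0.13, 0.1455]
tool_rot: [[-0.08, 0.996, 0.026], [0.997, 0.08, -0.006], [-0.008, 0.026, -1.0]]
ft_force: [1.5, 1.0, 1.5]
gripper_width: 0.093
```

```bash
python3 pinarc.py 11 -20 0.0
```

```text
a 0.8932681797302976 resid mm [-0.5207 -2.4684  0.8649]
[-13.9   1.4 -14.7] 0.72
[-11.8  -0.8 -16.1] 0.55
[ -8.8  -0.6 -17.9] 0.37
[ -5.6  -0.4 -19.2] 0.2
[ -2.2  -0.2 -19.9] 0.02
t 35.33 pos [ 0.584  -0.13    0.1455] d mm [0. 0. 0.] rot [ 0.34  1.51 -0.51] F [1.5 1.  1.5] w 8.8 q [-18.  11.  79.   0.  89. -23.]
```

Request:
{"name": "apply_moves", "arguments": {"targets": [[-14, 0, -15, 0, 0.8, -0.3, 1], [-12, 0, -16, 0, 0.4, 0, 1], [-9, 0, -18, 0, 0, 0, 1], [-6, 0, -19, 0, 0, 0, 1], [-2, 0, -18, 0, 0, 0, 1]]}}

```text
time_s: 35.75
position: [0.5432, -0.1326, 0.0717]
tool_rot: [[-0.075, 0.997, 0.028], [0.997, 0.075, -0.015], [-0.017, 0.026, -1.0]]
ft_force: [-2.5, 0.2, 0.6]
gripper_width: 0.096
```

```bash
python3 pinarc.py 11 -20 0.0
```

```text
a 0.14628968504855341 resid mm [ 0.2644 -2.0118 -0.0177]
[ -1.5   1.9 -16.7] 0.0
[0. 0. 0.] 0.0
[0. 0. 0.] 0.0
[0. 0. 0.] 0.0
[0. 0. 0.] 0.0
t 35.75 pos [ 0.5432 -0.1326  0.0717] d mm [0. 0. 0.] rot [ 0.87  1.58 -0.22] F [-2.5  0.2  0.6] w 9.0 q [-19.   9.  90.  -0.  80. -24.]
```

Request:
{"name": "apply_moves", "arguments": {"targets": [[-1, 1, -12, 0.5, 1, 0, 1], [0, 0, -8, 0, 0, 0, 1], [0, 0, -3, 0, 0, 0, 1], [0, 0, 0, 0, 0, 0, 0.3], [0, 0, 0, 0, 0, 0, 0.3]]}}

```text
time_s: 36.17
position: [0.545, -0.1332, 0.0593]
tool_rot: [[-0.076, 0.997, 0.016], [0.997, 0.076, -0.01], [-0.011, 0.015, -1.0]]
ft_force: [-0.2, -0.2, 0.3]
gripper_width: 0.205
```

```bash
python3 pinarc.py 11 -20 0.0; python3 snap.py wrist w25
```

```text
a 0.038487061453804323 resid mm [ 3.1529 -2.6057 -0.114 ]
[-3.2  2.6 -4.3] 0.0
[0. 0. 0.] 0.0
[0. 0. 0.] 0.0
[0. 0. 0.] 0.0
[0. 0. 0.] 0.0
t 36.17 pos [ 0.545  -0.1332  0.0593] d mm [0. 0. 0.] rot [ 0.58  0.93 -0.26] F [-0.2 -0.2  0.3] w 19.3 q [-19.  10.  90.  -0.  79. -24.]
t 36.17 pos [ 0.545  -0.1332  0.0593] jaw 4.360656783229964 q [-19.382    9.8372  90.0611  -0.2374  79.0346 -23.6947] F [-0.1563 -0.2338  0.3115] w 0.20486921099888653 camC [ 0.5362 -0.061   0.2378] z [ 0.0162 -0.01   -0.9998]
```

View pics/w25.png

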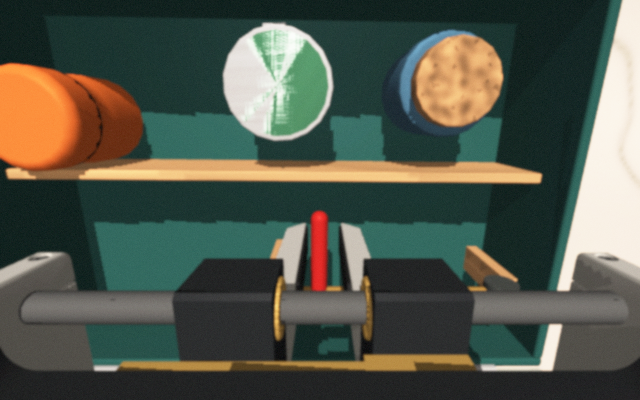

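Stay folded, all three standing. Lift out and return to the lid bar.

Request:
{"name": "apply_moves", "arguments": {"targets": [[0, 0, 0, 0, 0, 0, 0.2], [0, 0, 15, 0, 0, 0, 0.2], [0, 0, 38, 0, 0, 0, 0.2], [0, 5, 38, 0, 0, 0, 0.2], [0, 5, 38, 0, 0, 0, 0.2]]}}

```text
time_s: 36.63
position: [0.54, -0.1214, 0.1807]
tool_rot: [[-0.076, 0.997, -0.004], [0.997, 0.076, -0.002], [-0.002, -0.004, -1.0]]
ft_force: [-0.0, -0.9, -0.1]
gripper_width: 0.399
```

Request:
{"name": "apply_moves", "arguments": {"targets": [[0, 0, 40, 0, 0, 4, 0.2], [0, 0, 40, 0, 0, 7, 0.2], [0, 0, 40, 0, 0, 7, 0.2], [0, 0, 40, 0, 0, 7, 0.2], [0, 0, 40, 0, 0, 7, 0.2]]}}

```text
time_s: 37.05
position: [0.5394, -0.1192, 0.3884]
tool_rot: [[-0.606, 0.795, -0.003], [0.795, 0.606, -0.003], [-0.001, -0.004, -1.0]]
ft_force: [1.2, -0.1, 0.3]
gripper_width: 0.401
```

```bash
python3 -c "
from h import *
to([.5265,-.2165,.42],94.1)"; python3 snap.py side s26
```

```text
t 37.05 pos [ 0.5394 -0.1192  0.3884] d mm [-12.9 -97.3  31.6] rot [ 0.24 -0.06 56.79] F [ 1.2 -0.1  0.3] w 37.7 q [-18.   8.  55.  -0. 118. -56.]
t 37.05 pos [ 0.5394 -0.1192  0.3884] jaw 37.30499971472427 q [-18.2016   7.729   54.7671  -0.2466 117.5967 -55.6207] F [ 1.2389 -0.1197  0.3234] w 0.4007984959162962 camC [0.0023 0.8533 1.1806] z [-0.0027 -0.0031 -1.    ]
```

View pics/s26.png

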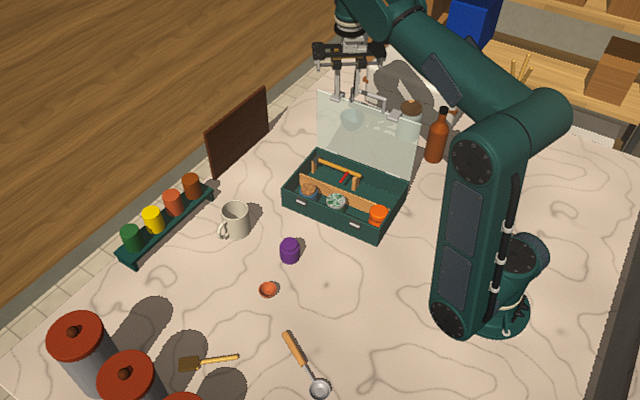

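Request:
{"name": "apply_moves", "arguments": {"targets": [[-2, 0, 25, 0, 0, 7, 0.2], [-2, -8, 15, 0, 0, 7, 0.2], [-3, -18, 0, 0, 0, 7, 0.2], [-3, -20, 0, 0, 0, 7, 0.2], [-2, -22, 0, 0, 0, 7, 0.2]]}}

```text
time_s: 37.52
position: [0.5307, -0.1854, 0.4462]
tool_rot: [[-0.956, 0.291, 0.027], [0.291, 0.957, -0.001], [-0.026, 0.007, -1.0]]
ft_force: [0.1, -0.2, 0.3]
gripper_width: 0.4
```

Request:
{"name": "apply_moves", "arguments": {"targets": [[-2, -20, 0, 0, 0, 7, 0.2], [0, -12, 0, 0, 0, 7, 0.2], [0, 0, 0, 0, 0, 6, 0.2], [0, 0, 0, 0, 0, 2, 0.2], [0, 0, 0, 0, 0, 0, 0.2]]}}

```text
time_s: 37.93
position: [0.53, -0.2246, 0.4446]
tool_rot: [[-0.995, -0.095, 0.028], [-0.094, 0.995, 0.008], [-0.028, 0.006, -1.0]]
ft_force: [-0.8, -0.6, 0.4]
gripper_width: 0.399
```

```bash
python3 -c "
from h import *
to([.5265,-.2165,.33],94.1)"; python3 snap.py wrist w27
```

```text
t 37.93 pos [ 0.53   -0.2246  0.4446] d mm [  -3.5    8.1 -114.6] rot [-0.47  1.59 -1.33] F [-0.8 -0.6  0.4] w 37.5 q [ -29.   13.   42.    1.  124. -124.]
t 37.93 pos [ 0.53   -0.2246  0.4446] jaw 95.43178342083796 q [ -29.338    12.6028   42.3806    1.4425  123.8663 -123.9492] F [-0.7618 -0.5532  0.4379] w 0.3994301788901879 camC [ 0.4559 -0.2308  0.6219] z [ 0.0276  0.0085 -0.9996]
```

View pics/w27.png

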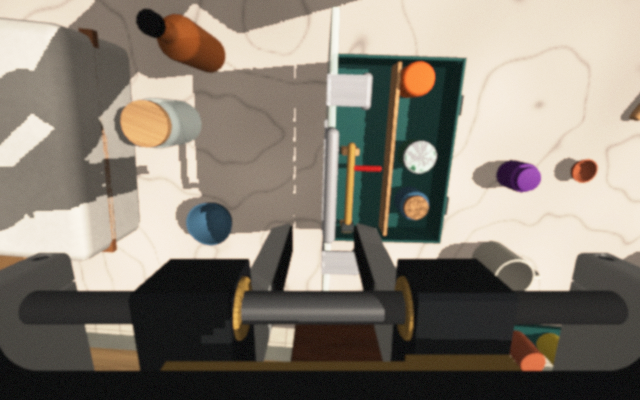

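Request:
{"name": "apply_moves", "arguments": {"targets": [[-1, 4, -26, -0.3, 1, -0.8, 0.2], [-1, 3, -30, -0.2, 0.4, -0.4, 0.2], [-1, 1, -30, 0, 0, 0, 0.2], [0, 0, -22, 0, 0, 0, 0.2], [0, 0, -4, 0, 0, 0, 0.6]]}}

```text
time_s: 38.4
position: [0.5282, -0.2152, 0.3311]
tool_rot: [[-0.998, -0.066, 0.011], [-0.066, 0.998, -0.005], [-0.011, -0.006, -1.0]]
ft_force: [-0.0, 0.1, -0.5]
gripper_width: 0.36
```

```bash
python3 arc.py x
```

```text
a 1.5667708474938673 resid mm [ 0.5758 -0.0461  7.6669]
t 38.4 pos [ 0.5282 -0.2152  0.3311] d mm [0. 0. 0.] rot [0.3  0.65 0.34] F [-0.   0.1 -0.5] w 33.8 q [ -28.    8.   61.    0.  110. -122.]
```

Request:
{"name": "apply_moves", "arguments": {"targets": [[0, 0, 0, 0, 0, 0, 1], [0, 0, 0, 0, 0, 0, 1], [0, 0, 0, 0, 0, 0, 1], [0, 0, 0, 0, 0, 0, 1], [0, 0, 0, 0, 0, 0, 1]]}}

```text
time_s: 38.82
position: [0.5285, -0.2147, 0.3319]
tool_rot: [[-0.998, -0.064, 0.01], [-0.064, 0.998, -0.005], [-0.009, -0.005, -1.0]]
ft_force: [-1.1, -0.1, -5.4]
gripper_width: 0.118
```

```bash
python3 arc.py x -25 0.1
```

```text
a 1.5647115656921189 resid mm [ 0.9012 -0.0141  8.4391]
[-2.7 24.9 -9.4]
[-1.8 24.7 -3.4]
[-1.7 24.3 -5.7]
[-1.7 23.6 -8. ]
[ -1.6  22.7 -10.3]
t 38.82 pos [ 0.5285 -0.2147  0.3319] d mm [0. 0. 0.] rot [0.27 0.56 0.42] F [-1.1 -0.1 -5.4] w 11.1 q [ -28.    8.   61.    0.  110. -121.]
```

```bash
python3 -c "
import numpy as np
H=np.load('hinge.npy');H[2]+=.0084;H[0]+=.0005;np.save('hinge.npy',H)"; python3 arc.py x -25 0.1
```

```text
a 1.564874449176998 resid mm [0.3982 0.0281 0.0395]
[-2.2 24.9 -1. ]
[-1.8 24.7 -3.4]
[-1.7 24.3 -5.7]
[-1.7 23.6 -8. ]
[ -1.6  22.7 -10.3]
t 38.82 pos [ 0.5285 -0.2147  0.3319] d mm [0. 0. 0.] rot [0.27 0.56 0.42] F [-1.1 -0.1 -5.4] w 11.1 q [ -28.    8.   61.    0.  110. -121.]
```

Request:
{"name": "apply_moves", "arguments": {"targets": [[-2, 25, -1, 0, 0.4, 0, 1], [-2, 25, -3, 0, 0, 0, 1], [-2, 24, -6, 0, 0, 0, 1], [-2, 24, -8, 0, 0, 0, 1], [-2, 23, -10, 0, 0, 0, 1]]}}

```text
time_s: 39.23
position: [0.5213, -0.1025, 0.3097]
tool_rot: [[-0.999, -0.047, 0.016], [-0.047, 0.999, -0.025], [-0.015, -0.026, -1.0]]
ft_force: [0.9, -3.5, -4.7]
gripper_width: 0.117
```

```bash
python3 arc.py x -25 0.1
```

```text
a 1.1225167303038344 resid mm [1.1969 0.9309 1.8241]
[ -2.8  21.2 -13.4]
[ -1.5  20.9 -13.6]
[ -1.4  19.5 -15.6]
[ -1.3  17.9 -17.4]
[ -1.2  16.2 -19. ]
t 39.23 pos [ 0.5213 -0.1025  0.3097] d mm [0. 0. 0.] rot [1.42 0.93 1.42] F [ 0.9 -3.5 -4.7] w 11.0 q [ -16.    2.   70.   -1.  107. -110.]
```

Request:
{"name": "apply_moves", "arguments": {"targets": [[-2, 21, -13, 0.7, 0.5, 0.7, 1], [-2, 21, -14, 0.5, 0.2, 0.5, 1], [-1, 20, -16, 0, 0, 0, 1], [-1, 18, -18, 0, 0, 0, 1], [-1, 16, -19, 0, 0, 0, 1]]}}

```text
time_s: 39.65
position: [0.5158, -0.0091, 0.2377]
tool_rot: [[-0.998, -0.061, 0.019], [-0.061, 0.998, -0.022], [-0.018, -0.023, -1.0]]
ft_force: [-0.8, -3.5, -1.0]
gripper_width: 0.121
```

```bash
python3 arc.py x -25 0.1
```

```text
a 0.6682962526971196 resid mm [2.3164 2.0966 1.569 ]
[ -3.4  12.7 -21.7]
[ -0.9  12.8 -21.4]
[ -0.8  10.7 -22.6]
[ -0.6   8.5 -23.5]
[ -0.4   6.2 -24.2]
t 39.65 pos [ 0.5158 -0.0091  0.2377] d mm [0. 0. 0.] rot [1.25 1.12 0.6 ] F [-0.8 -3.5 -1. ] w 11.3 q [  -7.   -0.   81.   -1.   99. -100.]
```

Request:
{"name": "apply_moves", "arguments": {"targets": [[-3, 13, -21, 0.6, 0.6, 0.3, 1], [-1, 13, -21, 0.4, 0.3, 0.3, 1], [-1, 11, -22, 0, 0, 0, 1], [-1, 8, -23, 0, 0, 0, 1], [0, 6, -22, 0, 0, 0, 1]]}}

```text
time_s: 40.07
position: [0.5132, 0.0405, 0.135]
tool_rot: [[-0.997, -0.07, 0.02], [-0.07, 0.997, -0.017], [-0.019, -0.018, -1.0]]
ft_force: [-2.6, -2.2, -0.4]
gripper_width: 0.116
```

```bash
python3 arc.py x -15 0.08
```

```text
a 0.22918358266456262 resid mm [3.3091 1.1159 0.2189]
[ -3.5   2.1 -14.9]
[ -0.2   2.4 -14.8]
[-0.1  1.  -8.7]
[0. 0. 0.]
[0. 0. 0.]
t 40.07 pos [0.5132 0.0405 0.135 ] d mm [0. 0. 0.] rot [0.96 1.14 0.08] F [-2.6 -2.2 -0.4] w 10.9 q [ -1.   1.  91.  -1.  87. -95.]
```

Request:
{"name": "apply_moves", "arguments": {"targets": [[-3, 2, -15, 0.4, 0.6, 0, 1], [0, 2, -15, 0.3, 0.3, 0, 1], [0, 1, -12, 0, 0, 0, 1], [0, 0, -12, 0, 0, 0, 1], [0, 0, -10, 0, 0, 0, 1]]}}

```text
time_s: 40.48
position: [0.5138, 0.0475, 0.0769]
tool_rot: [[-0.997, -0.071, 0.013], [-0.072, 0.997, -0.002], [-0.013, -0.003, -1.0]]
ft_force: [-13.1, -0.2, 41.7]
gripper_width: 0.119
```

```bash
python3 arc.py x -15 0.0
```

```text
a 0.004064097739920204 resid mm [4.4211 0.3778 0.0008]
[-4.4 -0.4 -1.1]
[0. 0. 0.]
[0. 0. 0.]
[0. 0. 0.]
[0. 0. 0.]
t 40.48 pos [0.5138 0.0475 0.0769] d mm [0. 0. 0.] rot [ 0.1   0.74 -0.  ] F [-13.1  -0.2  41.7] w 11.2 q [ -1.   4.  95.  -0.  81. -95.]
```

Request:
{"name": "apply_moves", "arguments": {"targets": [[0, 0, 1, 0, 0, 0, 0.36], [0, 0, 0, 0, 0, 0, 0.36], [0, 0, 0, 0, 0, 0, 0.36], [0, 0, 20, 0, 0, 0, 0.36], [0, 0, 40, 0, 0, 0, 0.36]]}}

```text
time_s: 40.9
position: [0.5126, 0.0468, 0.1342]
tool_rot: [[-0.998, -0.07, 0.006], [-0.07, 0.998, -0.0], [-0.006, -0.001, -1.0]]
ft_force: [1.2, 1.1, 1.2]
gripper_width: 0.321
```

Request:
{"name": "apply_moves", "arguments": {"targets": [[0, 0, 40, 0, 0, 0, 0.4], [0, 20, 40, 0, 0, 0, 0.6], [0, 25, 30, 0, 0, 0, 1], [0, 25, 20, 0, 0, 0, 1], [0, 0, 0, 0, 0, 0, 1]]}}

```text
time_s: 41.32
position: [0.5156, 0.1159, 0.2755]
tool_rot: [[-0.998, -0.064, 0.021], [-0.064, 0.998, 0.002], [-0.021, 0.001, -1.0]]
ft_force: [-0.1, 0.4, -0.1]
gripper_width: 0.049
```

```bash
python3 snap.py wrist w28; python3 snap.py side s28
python3 - <<'E'
from h import *
f=np.load("w28.npz");P={k:f[k] for k in('fx','fy','cx','cy','R','t')}
X=cloud('',f['d'],P)
d=X[...,:2]-C0; cx=d@EX*1000; cy=d@EY*1000; z=X[...,2]*1000
for x0 in(-95,-60,-30,0,40,80,100):
    for y0 in(-120,0):
        m=(abs(cx-x0)<6)&(abs(cy-y0)<12)&(z>40); 
        if m.sum()>5: print(x0,y0,m.sum(),np.median(z[m]).round(2))
m=(cx<-90)&(cx>-105)&(abs(cy+130)<20);print(z[m][:5])
E
```

```text
t 41.32 pos [0.5156 0.1159 0.2755] jaw 93.64639658234809 q [  6.5419   1.146   74.7059  -0.0285 102.9647 -87.1109] F [-0.0932  0.3558 -0.1102] w 0.04856972541889688 camC [0.4426 0.113  0.4533] z [ 0.0206  0.0019 -0.9998]
t 41.37 pos [0.5153 0.1141 0.2737] jaw 93.58943998472171 q [  6.4265   1.16    74.8914  -0.1459 102.8968 -87.1977] F [ 0.1125 -0.0537  0.4392] w 0.017015383488823903 camC [0.0023 0.8533 1.1806] z [ 0.0185 -0.0004 -0.9998]
-95 -120 254 88.09
-95 0 197 90.87
-60 -120 257 88.28
-60 0 190 87.85
-30 -120 244 88.16
-30 0 199 87.89
0 -120 252 88.15
0 0 202 87.86
40 -120 258 88.29
40 0 206 87.97
80 -120 252 88.2
80 0 199 87.95
100 -120 260 88.29
100 0 196 87.94
[88.1028 88.1727 87.7098 87.9722 88.8445]
```

View pics/w28.png

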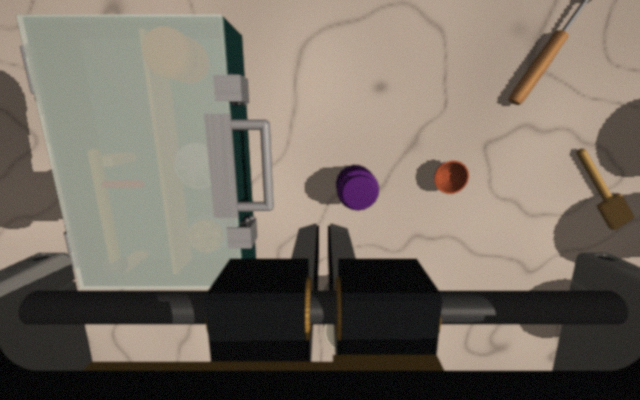

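View pics/s28.png

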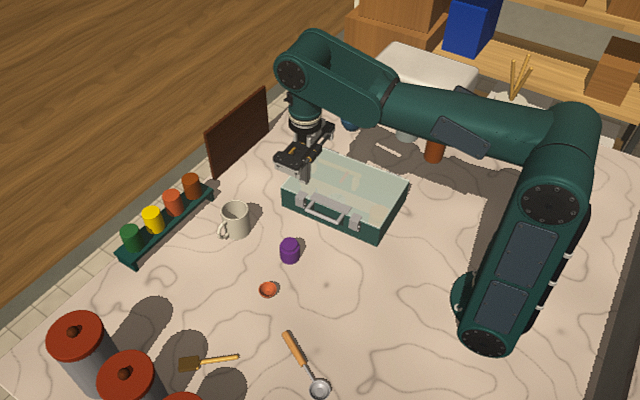

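```bash
python3 -c "
from rig import bot
print(bot.sign_off())"
```

```text
the job is handed in; nothing more can be done
None
```

I loaded the chest in the required order and handed the job in at about 41 s; sign-off gives no verdict.

- **Opening:** I raised the lid to about 1.57 rad, flipped the stay up by its red pin until it met its stop, and rested the lid on it. The lid then measured about 1.345 rad with the gripper clear.
- **Loading:** The counter had three containers: grinder, cumin jar and tea tin, with no dabba. I stood all three in the front bay. The grinder shifted about 3 cm inside the bay after I placed it. I measured it again before going on: upright, top at 72 mm (6 + 66), still inside the limits.
- **Closing:** I lifted the lid off the stay and folded the stay flat. I then shut the lid by pushing the bar down, not by pressing on the steel pad; the wrist read about 42 N as it seated.

**Last checks:**
- The lid's top face was level at 88 mm from front to hinge in the wrist depth image. Lying on its clips, the front would be about 15 mm higher.
- Through the frosted lid the stay looked folded and the three containers upright. The containers were not measured after the lid closed.
- The bystanders I could see, including the purple look-alike, were where they began.
- The gripper was clear of everything.

**One disagreement:** The scene camera put the chest about 12 mm away from where the side and wrist cameras put it. I worked from those two, and the grasps bore them out.

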